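# Put the weighing things back in their own holders

### The job

Put away the things left over from weighing, each in its own holder: the three metal weights in the three wooden blocks, the biggest weight in the block with the biggest well, the middle one in the middle and the smallest in the smallest; the capped vial in the white block with the square well; and the rubber stopper in the round steel dish. Each shall stand upright on the floor of its holder; set them down rather than dropping them.

Things in the scene. Friction and masses are not known exactly. Their poses are not given: they have to be found in the camera images.
- weight_200g_centre (a point): polished pale-grey metal calibration weight, a smooth cylinder with a knob on top, the largest of the three: diameter 30 mm, height 52 mm, about 200 g. It stands upright on the bench, loose; take it from above like a plain round cylinder of that full diameter. The point is on its axis, half-way up (26 mm above its underside); z is its axis.
- weight_100g_centre (a point): polished pale-grey metal calibration weight, a smooth cylinder with a knob on top, the middle one of the three: diameter 24 mm, height 42 mm, about 100 g. It stands upright on the bench, loose; take it from above like a plain round cylinder of that full diameter. The point is on its axis, half-way up (21 mm above its underside); z is its axis.
- weight_50g_centre (a point): polished pale-grey metal calibration weight, a smooth cylinder with a knob on top, the smallest of the three: diameter 18 mm, height 34 mm, about 50 g. It stands upright on the bench, loose; take it from above like a plain round cylinder of that full diameter. The point is on its axis, half-way up (17 mm above its underside); z is its axis.
- vial_1_centre (a point): small glass sample vial with a black screw cap, standing upright and loose: 25 mm in diameter, 54 mm high with its cap (the cap, 21 mm wide, is the top 6 mm above the shoulder at 48 mm), about 22 g. The point is on its axis, half-way up (27 mm above its underside); z is its axis.
- rubber_stopper_centre (a point): red-brown rubber stopper, a plain cone frustum standing on its narrow end, loose: 31 mm in diameter at the top, narrower below, 25 mm high, about 20 g. The point is on its axis, 12.5 mm above its underside; z is its axis and points to the wide end. It grips and seats like a straight cylinder of 31 mm.
- block_large: the largest of three square wooden blocks with a round well: 80 mm square, 12 mm high, fixed to the bench. The round well in its middle is 50 mm in diameter and 6 mm deep with a grey felt floor, which is 6 mm above the bench. Origin: centre of its underside, on the bench, under the middle of the well; z up. (A tall glass cabinet stands behind the work, its front at about x = 0.63 m: move across in front of it in straight lines, not in wide arcs.)
- block_medium: the middle one of three square wooden blocks with a round well: 66 mm square, 12 mm high, fixed to the bench. The round well in its middle is 42 mm in diameter and 6 mm deep with a grey felt floor, which is 6 mm above the bench. Origin: centre of its underside, on the bench, under the middle of the well; z up.
- block_small: the smallest of three square wooden blocks with a round well: 52 mm square, 12 mm high, fixed to the bench. The round well in its middle is 34 mm in diameter and 6 mm deep with a grey felt floor, which is 6 mm above the bench. Origin: centre of its underside, on the bench, under the middle of the well; z up.
- vial_bay: white plastic block, 66 mm square and 22 mm high, fixed to the bench, with a square well of 44 x 44 mm, 18 mm deep, in its middle; the dark floor of the well is 4 mm above the bench. Origin: centre of its underside, on the bench, under the middle of the well; z up.
- steel_dish: shallow round steel dish, 71 mm across its rim, 8 mm high, fixed to the bench; its flat floor, about 56 mm across, is 3 mm above the bench. Origin: centre of its underside, on the bench; z up.

How it is judged:
At the end, for the whole second after the job is handed in: Every thing stands in its own holder (weights by size, vial in the square well, stopper in the dish), still, upright within 0.12 rad, underside within 2.5 mm of the holder floor, axis within 11 (large), 10 (middle), 9 (small weight), 14 (vial) and 15 mm (stopper) of the holder middle (horizontal distance between weight_200g_centre and block_large below 0.011 m and height (world z) of weight_200g_centre between 0.0295 and 0.0345 m and angle between each of weight_200g_centre, weight_100g_centre, weight_50g_centre, vial_1_centre, rubber_stopper_centre's own z axis and vertical below 0.12 rad and linear speed of each of weight_200g, weight_100g, weight_50g, vial_1, rubber_stopper below 0.01 m/s and horizontal distance between weight_100g_centre and block_medium below 0.01 m and height (world z) of weight_100g_centre between 0.0245 and 0.0295 m and horizontal distance between weight_50g_centre and block_small below 0.009 m and height (world z) of weight_50g_centre between 0.0205 and 0.0255 m and horizontal distance between vial_1_centre and vial_bay below 0.014 m and height (world z) of vial_1_centre between 0.0285 and 0.0335 m and horizontal distance between rubber_stopper_centre and steel_dish below 0.015 m and height (world z) of rubber_stopper_centre between 0.013 and 0.018 m); the robot touches nothing.
It fails at once if the weight 200g is dropped: out of the fingers and falling faster than 0.4 m/s while more than 10 mm above its seat (height (world z) of weight_200g_centre above 0.042 m and linear speed of weight_200g above 0.4 m/s and contact force between weight_200g and the fingers below 0.02 N).
It fails at once if the weight 100g is dropped: out of the fingers and falling faster than 0.4 m/s while more than 10 mm above its seat (height (world z) of weight_100g_centre above 0.037 m and linear speed of weight_100g above 0.4 m/s and contact force between weight_100g and the fingers below 0.02 N).
It fails at once if the weight 50g is dropped: out of the fingers and falling faster than 0.4 m/s while more than 10 mm above its seat (height (world z) of weight_50g_centre above 0.033 m and linear speed of weight_50g above 0.4 m/s and contact force between weight_50g and the fingers below 0.02 N).
It fails at once if the vial 1 is dropped: out of the fingers and falling faster than 0.4 m/s while more than 10 mm above its seat (height (world z) of vial_1_centre above 0.041 m and linear speed of vial_1 above 0.4 m/s and contact force between vial_1 and the fingers below 0.02 N).
It fails at once if the rubber stopper is dropped: out of the fingers and falling faster than 0.4 m/s while more than 10 mm above its seat (height (world z) of rubber_stopper_centre above 0.0255 m and linear speed of rubber_stopper above 0.4 m/s and contact force between rubber_stopper and the fingers below 0.02 N).
It also fails if it takes over 120 s, if anything falls off the work surface, if the arm or the gripper's body presses on something with over 40 N, if the wrist force passes 120 N, or if a joint passes its speed limit or range.

### The arm

A 6-joint arm with a two-finger parallel gripper is mounted at the origin on a cart in front of the work surface, level with it; the furniture and walls round the work are solid. World frame = base frame: x ahead of the robot, y to its left, z up, the work surface at z = 0. Lengths are in m, angles in rad, forces in N, time in s.
With the tool pointing down it reaches from about 0.4 to 0.825 m from the base axis. Payload 7 kg.
Tool frame: the origin (TCP) lies between the finger pads; the fingertips stand 22 mm ahead of it and the grasp point (between the pads) lies 3 mm ahead of it; z points along the fingers, y is the direction in which the jaws open and shut (so a half turn about z gives the same grasp; the last joint's range is limited). The gripper opens to 88 mm and grips with 3 to 60 N. Pads are 19 mm wide; open, the fingers measure 130 mm over their backs; the gripper's body (78 mm by 193 mm) begins 47 mm behind the grasp point.
Start: joints at [1.491, 0.359, 0.012, 0, -1.224, -0.288], TCP at [0.243, 0.63, 0.226] pointing down, gripper open.
Joint ranges: [-3.07, 3.07], [-1.43, 2.12], [-1.02, 1.25], [-3.03, 1.67], [-3.05, -0], [-3.03, 3.03]. Speed limits (rad/s): [2.39, 2.39, 3.01, 3.14, 3.14, 3.14].

### API

Orientations are given as [roll, pitch, yaw] about the fixed x, y, z axes, in that order (R = Rz(yaw) Ry(pitch) Rx(roll)).
In Python, from station import arm, optics gives the robot as it stands. The module is installed in compiled form; this text tells all that it offers.
- The arm moves only by the tool jog_arm, never from a script. Its argument "motion" is a list that holds one entry, the list of rows, each a list of 7 numbers: the shift along the tool's x, y, z in m, then the turn, a rotation vector about the tool's x, y, z in degrees, then the finger opening in m, from 0 to 0.0876. In form: [[[x, y, z, rx, ry, rz, grip], ...]]. A call has 1 to 8 rows; each row is the pose to reach, as a shift and turn from the pose measured when the call began, along the tool's axes at that moment; what a row does not reach only later rows make up. A row lasts 1/10 s, in which the tool goes at most 50 mm and 8.59 degrees, less where a joint would pass 70% of its speed; a pose out of reach is approached as far as the arm can. A call with a gripper value outside its range is refused whole. The fingers move at their own pace and stop on an object; "newtons" is the grip in N (left out, the last holds). Time passes only in rows, so rows that repeat a pose let the fingers close. It gives the time, the measured TCP pose, the force and the opening at its end, in the units of the state.
- arm.get_state(): the state, without advancing time (a new reading comes with each control period).
- optics.grab_frame(name): name is "side" or "top" or "wrist"; returns the picture (384x512x3 uint8, red, green, blue); there is no depth.
- optics.camera_model(name): a dict with "mtx" (3x3 intrinsics, pixels), "R" (3x3) and "t" (3): a world point X has camera coordinates R X + t; the wrist camera has in their place "mount" (4x4, takes a point from camera to tool coordinates, whose origin is the TCP and whose axes are the flange's). Camera axes: x right, y down, z forward; pixel columns grow to the right and rows downward; lengths in m; the calibration is good to about 2 mm. A picture is of the moment at which its call begins: read the wrist's pose just before it. camera_model takes no time and is no camera call.
- arm.job_done(): hands the job in, once; it reports no verdict.
The state is a dict: "t": time; "q": joint angles; "qd": joint speeds; "joint_efforts": joint torques, N m; "eef_pos": TCP position; "ee_rot": TCP orientation; "force": force on the tool from outside, world axes, zero at the start; "moment": the same for the moment, N m; "width": finger opening in m.
Only numpy, scipy, OpenCV 4.12 (cv2) and the standard library are available. Lean on these libraries where they do the work, as an engineer would, in place of code of your own. Each camera call takes 0.05 s, during which the arm holds its last target.

## Working session

There is one attempt and no reset: what is moved stays moved. The work goes in short steps, Python scripts to look and compute and a tool call to move; the robot and the scene stay as the last step left them, time stands still between calls to the robot, and variables do not carry over. Pictures are saved under pics/ and viewed, and the job is handed in when it is done.

Besides the shell and the picture viewer there is one more tool, called after "Call:" as a command line: name --argument value ..., lists and objects as JSON in quotes. jog_arm: Moves the arm, as the interface text tells. Its arguments: {"type":"object","properties":{"motion":{"type":"array","items":{"type":"array","items":{"type":"array","items":{"type":"number"}}}},"newtons":{"type":"number"}},"required":["motion"]}

```bash
mkdir -p pics; ls
python3 - <<'E'
from station import arm, optics
import cv2
s=arm.get_state(); print({k:(v if not hasattr(v,'tolist') else v.tolist()) for k,v in s.items()})
for n in ("side","top","wrist"):
    im=optics.grab_frame(n); cv2.imwrite(f"pics/{n}0.png",im[:,:,::-1]); print(n,optics.camera_model(n))
E
```

```text
pics
{'t': 0.0, 'q': [1.4910602951288743, 0.3593858788055452, 0.011060231251478755, -0.00039921248219030193, -1.2240915211377617, -0.28810345685705113], 'qd': [0.0007354138417008189, -0.0013490011146223826, -0.000919117344340938, -0.0011696079260285852, -2.5273049809042416e-05, -0.000509072084377985], 'joint_efforts': [6.014641030560597e-05, -58.271437883377075, 29.30544912815094, 6.997169405221939, 0.006957396981306374, -0.00014061365618545096], 'eef_pos': [0.24255990053484047, 0.6293814974248322, 0.22551509327486038], 'ee_rot': [3.139931973050259, -0.00010077156072130222, -0.36797536174467793], 'force': [0.015585215065838235, 0.13484221085835885, -0.17735746324014856], 'moment': [-0.018142796681448303, -0.010485762639407713, -0.011143820978859966], 'width': 0.08802609876838817}
side {'mtx': array([[404.53149307,   0.        , 252.82004764],
       [  0.        , 404.53149307, 190.73546113],
       [  0.        ,   0.        ,   1.        ]]), 'R': array([[ 0.9793274 , -0.20113479,  0.02150896],
       [-0.08374872, -0.49995328, -0.86199355],
       [ 0.18413037,  0.84237255, -0.506
[... 250 characters left out ...]
205 , -0.99965522, -0.0193761 ],
       [-0.99709801,  0.01910353, -0.07369263],
       [ 0.07403737,  0.018014  , -0.99709276]]), 't': array([0.04434448, 0.4784046 , 1.44776123])}
wrist {'mtx': array([[294.53089576,   0.        , 255.92509034],
       [  0.        , 294.53089576, 188.08091237],
       [  0.        ,   0.        ,   1.        ]]), 'mount': array([[ 8.05796154e-05, -9.62288843e-01, -2.72029733e-01,
         7.32252158e-02],
       [ 9.99999619e-01, -1.58774977e-04,  8.57873039e-04,
        -5.12159754e-04],
       [-8.68713169e-04, -2.72029698e-01,  9.62288464e-01,
        -1.57813375e-01],
       [ 0.00000000e+00,  0.00000000e+00,  0.00000000e+00,
         1.00000000e+00]])}
```

View pics/side0.png

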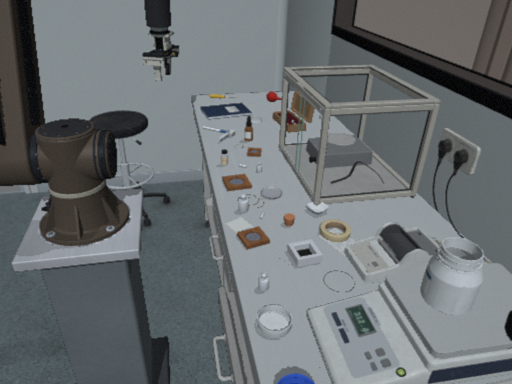

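View pics/top0.png

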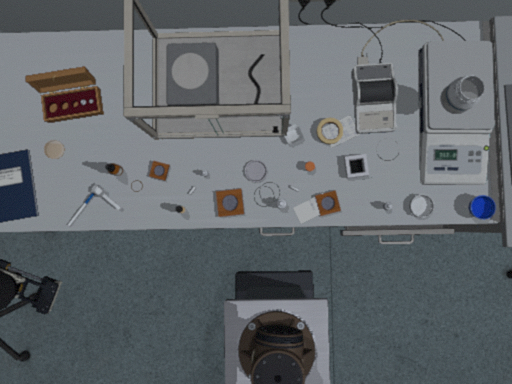

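View pics/wrist0.png

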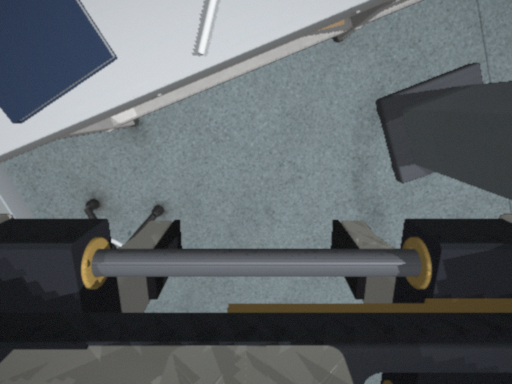

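The top view shows blocks near (159,171), (231,202) and (327,203), the white bay near (356,166) and the dish near (255,171). The candidates for the weights are (205,174), (282,204) and (388,207), with a vial at (181,209) and the stopper at (310,167). I'll enlarge these to check.

Run:
```python
import cv2
t=cv2.imread("pics/top0.png"); s=cv2.imread("pics/side0.png")
cv2.imwrite("pics/t_a.png",cv2.resize(t[145:225,140:270],None,fx=6,fy=6,interpolation=cv2.INTER_CUBIC))
cv2.imwrite("pics/t_b.png",cv2.resize(t[145:225,260:400],None,fx=5.5,fy=5.5,interpolation=cv2.INTER_CUBIC))
cv2.imwrite("pics/s_a.png",cv2.resize(s[115:225,200:300],None,fx=5,fy=5,interpolation=cv2.INTER_CUBIC))
cv2.imwrite("pics/s_b.png",cv2.resize(s[190:300,220:350],None,fx=5,fy=5,interpolation=cv2.INTER_CUBIC))
```

```text
(no output)
```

View pics/t_a.png

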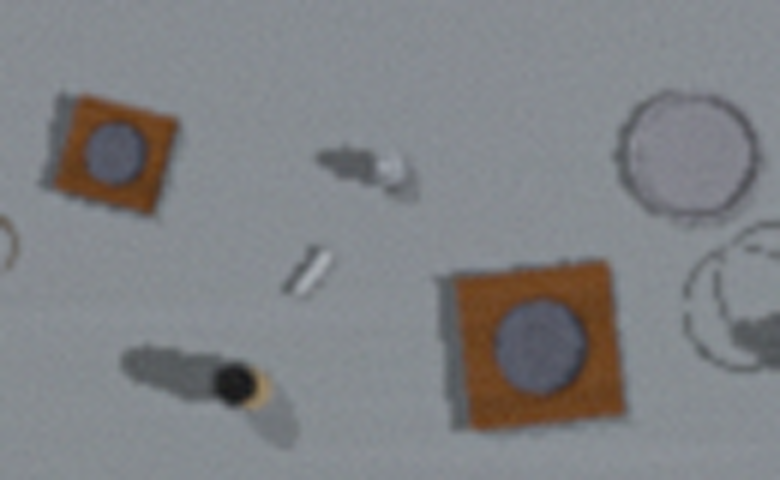

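View pics/t_b.png

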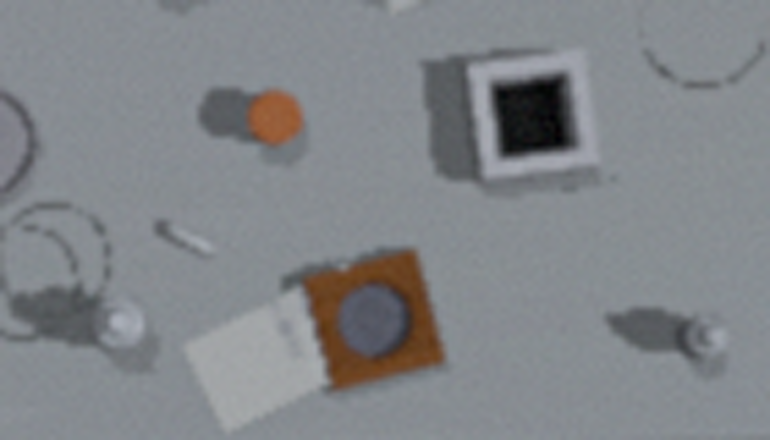

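View pics/s_a.png

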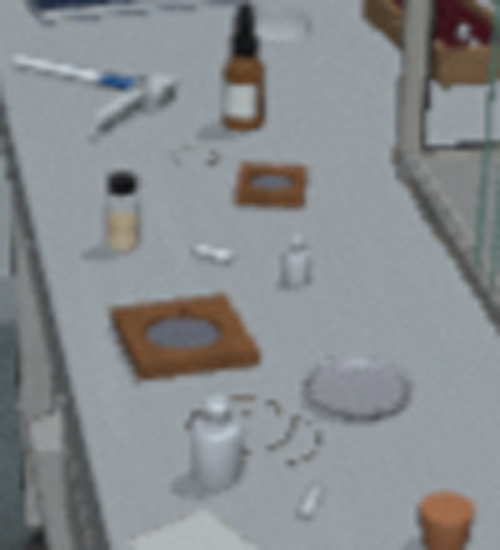

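View pics/s_b.png

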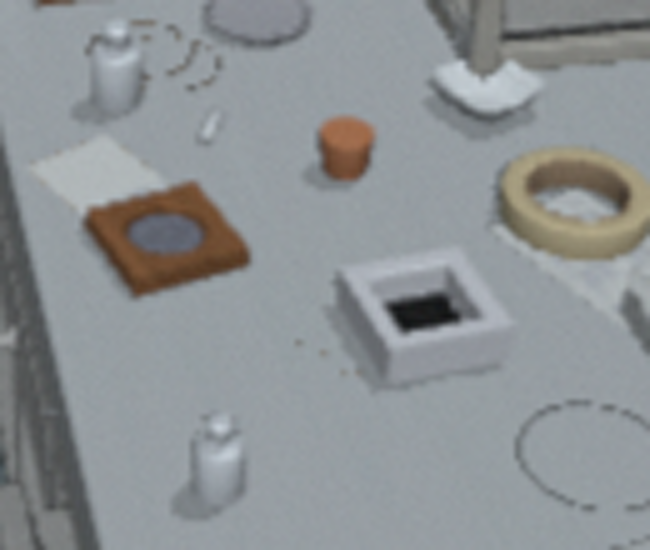

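```bash
cat > h.py <<'E'
import numpy as np, cv2
from station import arm, optics
from scipy.spatial.transform import Rotation as Ro
def cam(n,st=None):
    m=optics.camera_model(n)
    if n=="wrist":
        st=st or arm.get_state()
        T=np.eye(4); T[:3,:3]=Ro.from_euler('xyz',st['ee_rot']).as_matrix(); T[:3,3]=st['eef_pos']
        E=np.linalg.inv(T@np.array(m['mount'])); return m['mtx'],E[:3,:3],E[:3,3]
    return m['mtx'],m['R'],m['t']
def plane(c,uv,z):
    K,R,t=c; C=-R.T@t; d=R.T@np.linalg.inv(K)@np.array([*uv,1.]); return C+d*(z-C[2])/d[2]
def tri(c1,p1,c2,p2):
    P=[K@np.c_[R,t] for K,R,t in (c1,c2)]
    X=cv2.triangulatePoints(P[0],P[1],np.array(p1,float).reshape(2,1),np.array(p2,float).reshape(2,1)); return (X[:3]/X[3]).ravel()
def proj(c,X):
    K,R,t=c; p=K@(R@np.array(X)+t); return p[:2]/p[2]
E
python3 - <<'E'
from h import *
np.set_printoptions(precision=4,suppress=True)
D=dict(b50=((158.9,170.1),(253.6,151),.006),b200=((229.6,202.25),(236.2,181),.006),dish=((254.6,170.4),(271,192),.005),
vial=((178.9,208.6),(224,150.6),.054),w50=((205.1,172.1),(259,163.2),.034),w200=((282.3,202.8),(243,195.6),.052),
b100=((327.6,202.8),(253,236.2),.006),bay=((356.9,165.7),(304.2,252.2),.004),stop=((309.4,165.9),(289,216),.025),w100=((388.3,205.9),(263.6,274.2),.042))
ct,cs=cam("top"),cam("side")
for k,(a,b,z) in D.items(): print(k,tri(ct,a,cs,b),plane(ct,a,z),plane(cs,b,z))
E
```

```text
b50 [0.5553 0.3564 0.0088] [0.5566 0.3569 0.006 ] [0.5552 0.3623 0.006 ]
b200 [0.4507 0.1358 0.0091] [0.4514 0.1359 0.006 ] [0.4508 0.1414 0.006 ]
dish [0.5493 0.0566 0.0037] [0.5498 0.0564 0.005 ] [0.5478 0.0546 0.005 ]
vial [0.4321 0.2857 0.0515] [0.4325 0.2852 0.054 ] [0.4307 0.2804 0.054 ]
w50 [0.5433 0.2083 0.0313] [0.544  0.2077 0.034 ] [0.5405 0.203  0.034 ]
w200 [ 0.4435 -0.0268  0.0507] [ 0.4443 -0.0269  0.052 ] [ 0.4419 -0.0288  0.052 ]
b100 [ 0.4438 -0.168   0.0091] [ 0.444  -0.1684  0.006 ] [ 0.4446 -0.164   0.006 ]
bay [ 0.5563 -0.2611  0.0137] [ 0.5582 -0.2631  0.004 ] [ 0.5597 -0.2498  0.004 ]
stop [ 0.5578 -0.1134  0.0241] [ 0.5579 -0.1134  0.025 ] [ 0.557  -0.1146  0.025 ]
w100 [ 0.4299 -0.3475  0.038 ] [ 0.4294 -0.3464  0.042 ] [ 0.4291 -0.3518  0.042 ]
```

Run:
```python
from h import *
np.set_printoptions(precision=4,suppress=True)
ct,cs=cam("top"),cam("side")
print(plane(ct,(260+534/5.5-.4,145+113/5.5-.4),.022))
t=cv2.imread("pics/top0.png"); s=cv2.imread("pics/side0.png")
a=cv2.resize(s[0:90,120:210],None,fx=6,fy=6,interpolation=cv2.INTER_CUBIC)
b=cv2.resize(s[60:210,270:440],None,fx=3.6,fy=3.6,interpolation=cv2.INTER_CUBIC)
cv2.imwrite("pics/grip.png",a);cv2.imwrite("pics/cab.png",b)
for y in (.4,.2,.05):
  for z in (0,.1,.2,.3): print(y,z,proj(ct,(.63,y,z)),proj(cs,(.63,y,z)))
```

```text
[ 0.5577 -0.2591  0.022 ]
0.4 0 [145.7438 147.5652] [270.2564 147.1377]
0.4 0.1 [136.8477 141.8772] [271.3959 123.0389]
0.4 0.2 [126.5892 135.3182] [272.6129  97.2995]
0.4 0.3 [114.6294 127.6713] [273.9157  69.7461]
0.2 0 [208.7885 146.2471] [283.7777 170.438 ]
0.2 0.1 [204.365  140.4505] [285.5571 144.2371]
0.2 0.2 [199.2622 133.7636] [287.4731 116.0249]
0.2 0.3 [193.3106 125.9645] [289.542   85.5605]
0.05 0 [256.2713 145.2544] [296.2285 191.8935]
0.05 0.1 [255.2317 139.3756] [298.6957 163.9046]
0.05 0.2 [254.0321 132.5921] [301.3723 133.5394]
0.05 0.3 [252.6325 124.6777] [304.2862 100.4821]
```

View pics/grip.png

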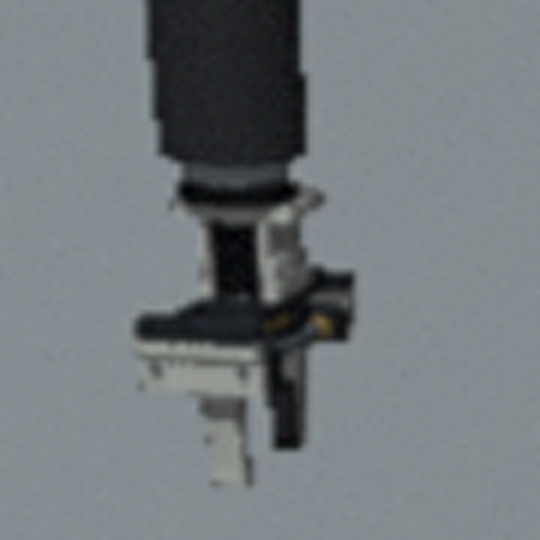

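View pics/cab.png

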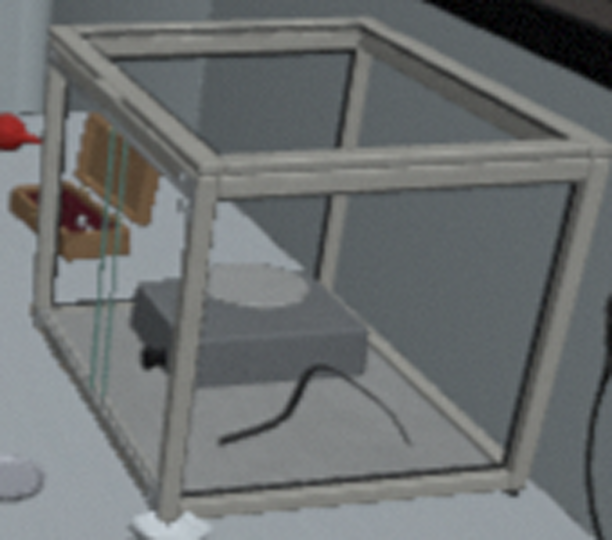

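Measured heights agree with the text to about 3 mm: 200 g knob 51 mm, vial cap 52 mm, stopper 24 mm, and the wells and dish low. The cabinet front measures x≈0.64. I'll work with yaw ≈ π, so the camera faces the robot and the jaws open along y. First move is towards the area above the vial and small weight.

Call:
jog_arm --motion '[[[0.356,0.237,0,0,0,159,0.0876],[0.356,0.237,0,0,0,159,0.0876],[0.356,0.237,0,0,0,159,0.0876],[0.356,0.237,0,0,0,159,0.0876],[0.356,0.237,0,0,0,159,0.0876],[0.356,0.237,0,0,0,159,0.0876],[0.356,0.237,0,0,0,159,0.0876],[0.356,0.237,0,0,0,159,0.0876]]]' --newtons 20

```text
t: 0.95
eef_pos: [0.4741, 0.3012, 0.2262]
ee_rot: [-3.141, -0.0, -1.574]
force: [1.5, 0.5, 0.5]
width: 0.0876
```

```bash
cat >> h.py <<'E'
def to(x,y,z,yaw=np.pi,st=None):
    st=st or arm.get_state(); R=Ro.from_euler('xyz',st['ee_rot']); 
    d=R.inv().apply(np.array([x,y,z])-st['eef_pos']); w=(R.inv()*Ro.from_euler('xyz',[np.pi,0,yaw])).as_rotvec(degrees=True)
    print('t',round(st['t'],2),'pos',np.round(st['eef_pos'],4),'rot',np.round(st['ee_rot'],3),'F',np.round(st['force'],1),'w',round(st['width'],4)); print('shift',np.round(d,4),'turn',np.round(w,1))
E
python3 -c "
from h import *
to(.49,.28,.23)"
```

```text
t 0.95 pos [0.4741 0.3012 0.2262] rot [-3.141 -0.    -1.574] F [1.5 0.5 0.5] w 0.0876
shift [ 0.0212 -0.0159 -0.0038] turn [-0.  -0.  89.8]
```

Call:
jog_arm --motion '[[[0.021,-0.016,0,0,0,90,0.0876],[0.021,-0.016,0,0,0,90,0.0876],[0.021,-0.016,0,0,0,90,0.0876],[0.021,-0.016,0,0,0,90,0.0876],[0.021,-0.016,0,0,0,90,0.0876],[0.021,-0.016,0,0,0,90,0.0876],[0.021,-0.016,0,0,0,90,0.0876],[0.021,-0.016,0,0,0,90,0.0876]]]'

```text
t: 1.75
eef_pos: [0.4899, 0.2801, 0.226]
ee_rot: [-3.141, -0.0, -2.774]
force: [0.1, 0.3, 0.6]
width: 0.0876
```

```bash
python3 -c "
from h import *
to(.49,.28,.23)"
```

```text
t 1.75 pos [0.4899 0.2801 0.226 ] rot [-3.141 -0.    -2.774] F [0.1 0.3 0.6] w 0.0876
shift [-0.0001 -0.0001 -0.004 ] turn [-0.  -0.  21.1]
```

Call:
jog_arm --motion '[[[0,0,0,0,0,21,0.0876],[0,0,0,0,0,21,0.0876],[0,0,0,0,0,21,0.0876],[0,0,0,0,0,21,0.0876]]]'

```text
t: 2.15
eef_pos: [0.4898, 0.28, 0.2257]
ee_rot: [-3.141, -0.0, 3.142]
force: [0.1, 0.5, -0.2]
width: 0.0875
```

Run:
```python
from h import *
st=arm.get_state(); im=optics.grab_frame("wrist"); cv2.imwrite("pics/w1.png",im[:,:,::-1])
c=cam("wrist",st)
for n,p in dict(w50=(.5433,.208,.034),b50=(.556,.357,.006),vial=(.432,.285,.054)).items(): print(n,proj(c,p).round(1))
to(.49,.28,.23)
```

```text
w50 [198.7 209.7]
b50 [312.5 211.6]
vial [260.5 119.8]
t 2.2 pos [0.4898 0.28   0.2258] rot [-3.141 -0.    -3.139] F [-0.3 -0.6 -0.4] w 0.0875
shift [-0.0002  0.     -0.0042] turn [-0.1 -0.   0.2]
```

View pics/w1.png

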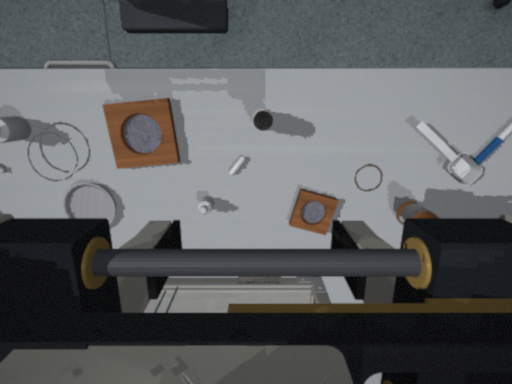

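Run:
```python
import cv2
t=cv2.imread("pics/w1.png")
cv2.imwrite("pics/w1c.png",cv2.resize(t[90:250,185:345],None,fx=3.7,fy=3.7,interpolation=cv2.INTER_CUBIC))
cv2.imwrite("pics/w1d.png",cv2.resize(t[90:240,50:210],None,fx=4,fy=4,interpolation=cv2.INTER_CUBIC))
```

```text
(no output)
```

View pics/w1c.png

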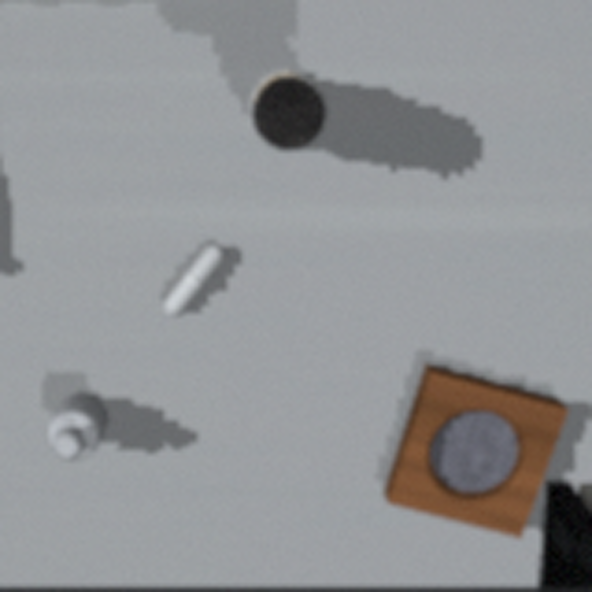

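View pics/w1d.png

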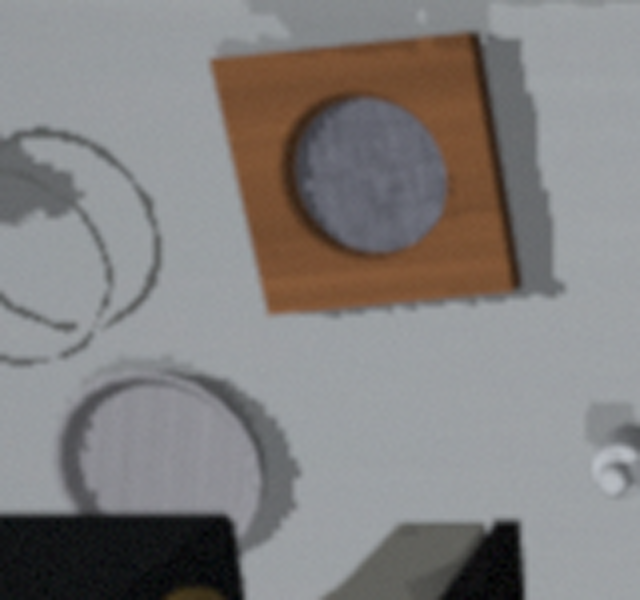

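Run:
```python
from h import *
np.set_printoptions(precision=4,suppress=True)
c=cam("wrist"); ct=cam("top")
for n,p,q,z in (("vial",(262.75,120.2),(178.9,208.6),.054),("w50",(202.7,209.4),(205.1,172.1),.034),("b50",(313,211.5),(158.9,170.1),.009),("b200",(141.1,133.1),(229.6,202.25),.012)): print(n,tri(c,p,ct,q),plane(c,p,z),plane(ct,q,z))
to(.543,.207,.2)
```

```text
vial [0.433  0.2876 0.0414] [0.4325 0.2873 0.054 ] [0.4325 0.2852 0.054 ]
w50 [0.5461 0.2099 0.0214] [0.5431 0.2132 0.034 ] [0.544  0.2077 0.034 ]
b50 [0.5572 0.3582 0.0014] [0.5546 0.3573 0.009 ] [0.5562 0.3562 0.009 ]
b200 [0.4511 0.1357 0.009 ] [0.4505 0.1368 0.012 ] [0.4511 0.1354 0.012 ]
t 2.2 pos [0.4898 0.28   0.2258] rot [-3.141 -0.    -3.139] F [-0.3 -0.6 -0.4] w 0.0875
shift [-0.053  -0.0731  0.0258] turn [-0.1 -0.   0.2]
```

Wrist, top and side agree within about 3 mm for the vial and blocks. For the small weight, y spreads from 0.208 to 0.213. I'll go above it and look again.

Call:
jog_arm --motion '[[[-0.027,-0.035,0.04,0,0,0,0.0876],[-0.0537,-0.07,0.08,0,0,0,0.0876],[-0.0537,-0.07,0.13,0,0,0,0.0876],[-0.0537,-0.07,0.13,0,0,0,0.0876],[-0.0537,-0.07,0.13,0,0,0,0.0876]]]'

```text
t: 2.7
eef_pos: [0.5423, 0.2081, 0.0928]
ee_rot: [-3.137, -0.005, -3.138]
force: [0.1, 1.0, 0.8]
width: 0.0874
```

Run:
```python
from h import *
st=arm.get_state(); im=optics.grab_frame("wrist"); cv2.imwrite("pics/w2.png",cv2.resize(im[100:300,150:370,::-1],None,fx=3,fy=3))
c=cam("wrist",st); print(proj(c,(.5435,.21,.034)),proj(c,(.5435,.21,0)))
to(.5435,.21,.032,st=st)
```

```text
[258.27195988 204.708065  ] [258.16385945 192.48026562]
t 2.7 pos [0.5423 0.2081 0.0928] rot [-3.137 -0.005 -3.138] F [0.1 1.  0.8] w 0.0874
shift [-0.0015  0.0021  0.0608] turn [-0.3 -0.3  0.2]
```

View pics/w2.png

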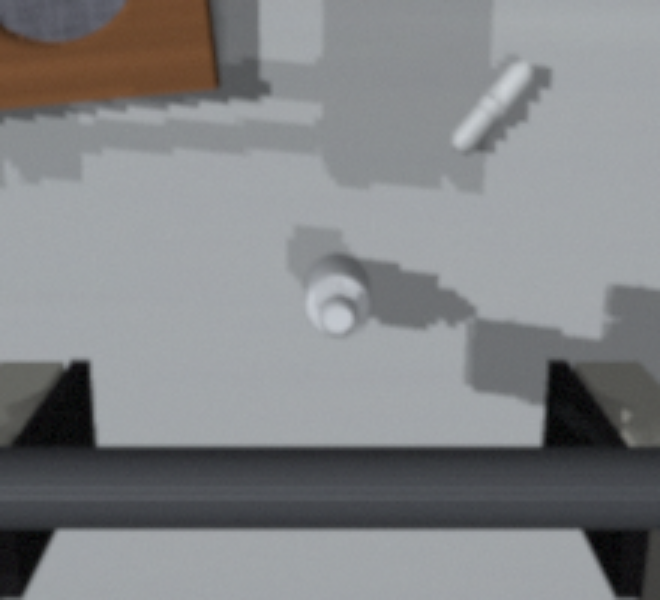

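The 50 g knob is at full-frame pixel (262.5,205.8), which puts it at x≈0.544, y≈0.213. That matches the first wrist view.

Call:
jog_arm --motion '[[[-0.002,0.005,0.02,0,0,0,0.0876],[-0.002,0.005,0.05,0,0,0,0.0876],[-0.002,0.005,0.061,0,0,0,0.0876],[-0.002,0.005,0.061,0,0,0,0.0876],[-0.002,0.005,0.061,0,0,0,0.015],[-0.002,0.005,0.061,0,0,0,0.0],[-0.002,0.005,0.061,0,0,0,0.0],[-0.002,0.005,0.061,0,0,0,0.0]]]' --newtons 15

```text
t: 3.55
eef_pos: [0.5457, 0.2145, 0.0349]
ee_rot: [-3.14, -0.001, -3.137]
force: [-0.3, 0.5, 0.0]
width: 0.0614
```

Call:
jog_arm --motion '[[[0,0,0,0,0,0,0],[0,0,0,0,0,0,0],[0,0,0,0,0,0,0],[0,0,0,0,0,0,0]]]'

```text
t: 3.95
eef_pos: [0.5456, 0.2144, 0.0348]
ee_rot: [-3.14, -0.001, -3.138]
force: [-0.1, -0.3, -0.3]
width: 0.0289
```

Call:
jog_arm --motion '[[[0,0,0,0,0,0,0],[0,0,0,0,0,0,0],[0,0,0,0,0,0,0]]]'

```text
t: 4.25
eef_pos: [0.5456, 0.2144, 0.0347]
ee_rot: [-3.14, -0.001, -3.138]
force: [-0.2, -0.4, -0.1]
width: 0.0051
```

Run:
```python
from h import *
st=arm.get_state(); im=optics.grab_frame("wrist"); cv2.imwrite("pics/w3.png",cv2.resize(im[100:300,150:370,::-1],None,fx=3,fy=3))
to(.555,.357,.13,st=st)
```

```text
t 4.25 pos [0.5456 0.2144 0.0347] rot [-3.140e+00 -1.000e-03 -3.138e+00] F [-0.2 -0.4 -0.1] w 0.0051
shift [-0.0099  0.1424 -0.0956] turn [-0.1 -0.1  0.2]
```

View pics/w3.png

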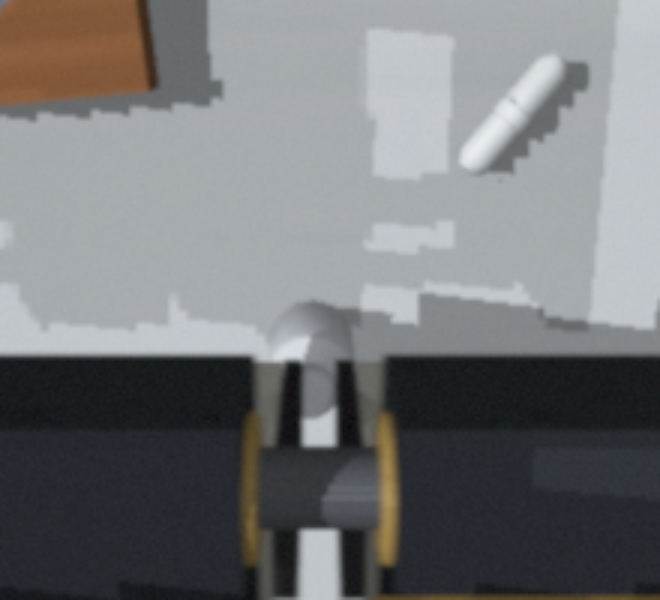

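Closed to 5 mm, so it did not grip the 18 mm cylinder. I'll check from the side and top before moving.

Run:
```python
from h import *
np.set_printoptions(precision=4,suppress=True)
st=arm.get_state(); c=cam("wrist",st); print(plane(c,(255.7,230),.034), proj(c,st['eef_pos']))
print(plane(c,(254,213),.026),plane(c,(254,200),0))
s=optics.grab_frame("side")[:,:,::-1]; t=optics.grab_frame("top")[:,:,::-1]
cv2.imwrite("pics/s3.png",cv2.resize(s[90:200,200:320],None,fx=5,fy=5,interpolation=cv2.INTER_CUBIC))
cv2.imwrite("pics/t3.png",cv2.resize(t[120:220,160:260],None,fx=5,fy=5,interpolation=cv2.INTER_CUBIC))
print(arm.get_state()['width'])
```

```text
[0.5428 0.2146 0.034 ] [255.3496 235.0397]
[0.5352 0.2135 0.026 ] [0.5354 0.2133 0.    ]
0.0005199992069095049
```

View pics/s3.png

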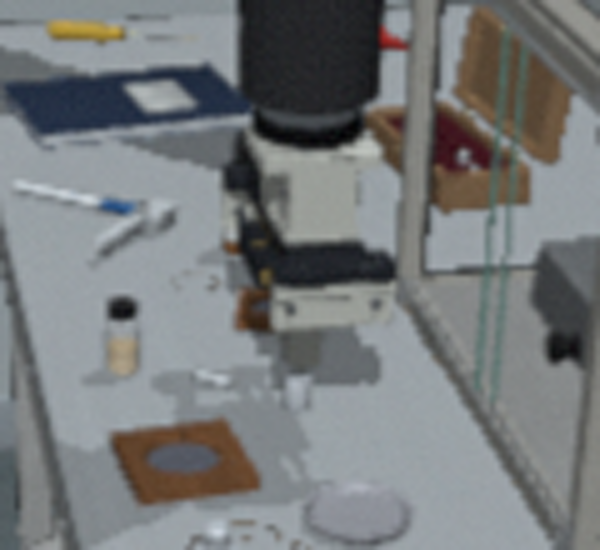

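View pics/t3.png

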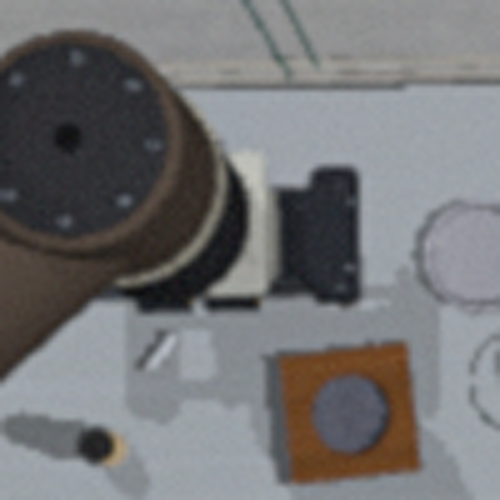

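Run:
```python
from h import *
np.set_printoptions(precision=1,suppress=True)
st=arm.get_state(); cs=cam("side"); x,y,z=st['eef_pos']; print(st['eef_pos'],st['q'])
for dz in (-.044,-.022,0,.022):
  for yy in (y,y-.021): print(dz,((proj(cs,(x,yy,z-dz))-[200,90])+.4)*5)
print('weight',((proj(cs,(.5433,.211,.034))-[200,90])+.4)*5,((proj(cs,(.5433,.211,0))-[200,90])+.4)*5)
s=optics.grab_frame("side")[:,:,::-1]
cv2.imwrite("pics/s4.png",cv2.resize(s[140:185,235:290],None,fx=12,fy=12,interpolation=cv2.INTER_CUBIC))
```

```text
[0.5 0.2 0. ] [ 0.7  0.4 -0.4  0.  -0.8 -2.3]
-0.044 [302.6 301.1]
-0.044 [309.4 314. ]
-0.022 [301.7 330.3]
-0.022 [308.3 343.6]
0 [300.7 359.1]
0 [307.3 372.6]
0.022 [299.7 387.5]
0.022 [306.3 401.2]
weight [298.4 362.6] [297.  406.2]
```

View pics/s4.png

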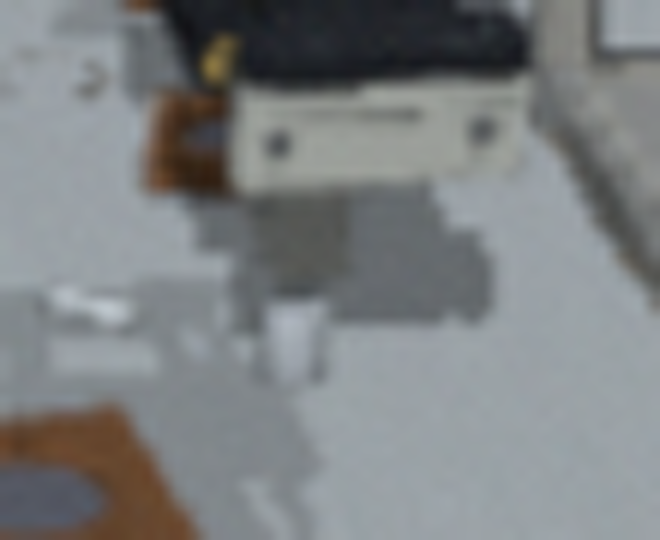

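Run:
```python
from h import *
np.set_printoptions(precision=2,suppress=True)
st=arm.get_state(); cs=cam("side"); x,y,z=st['eef_pos']
f=lambda p:(proj(cs,p)-[235,140]+.45)*12
for zz in (.06,.079,.1,.12): print('body near corners',zz,f((x-.039,y-.0965,zz)),f((x+.039,y-.0965,zz)),f((x-.039,y+.0965,zz)))
for zz in (.0,.0127,.03,.035,.04): print('tip',zz,f((x-.0095,y-.0,zz)),f((x-.0095,y-.021,zz)),f((x+.0095,y-.021,zz)))
print('q',st['q'])
```

```text
body near corners 0.06 [240.63 346.45] [522.84 325.22] [109.27  55.66]
body near corners 0.079 [242.32 282.76] [526.6  262.08] [109.91  -2.82]
body near corners 0.1 [244.23 211.26] [530.83 191.21] [110.62 -68.36]
body near corners 0.12 [246.08 142.05] [534.92 122.61] [ 111.32 -131.69]
tip 0.0 [266.94 372.04] [282.21 405.44] [346.51 400.44]
tip 0.0127 [268.1  333.22] [283.46 366.28] [348.05 361.36]
tip 0.03 [269.7  279.77] [285.17 312.35] [350.16 307.54]
tip 0.035 [270.16 264.2 ] [285.67 296.64] [350.78 291.86]
tip 0.04 [270.63 248.57] [286.17 280.87] [351.4  276.12]
q [ 0.71  0.41 -0.41  0.   -0.75 -2.28]
```

The fingers really end at about z=0.036 while the reported pose implies 0.013, and the wrist-camera heights came out low as well. So the reported tool pose and the real one disagree. I'll solve the wrist camera pose from landmarks in the first wrist image, using positions from the fixed cameras.

```bash
cat > pnp.py <<'E'
from h import *
np.set_printoptions(precision=4,suppress=True)
ct=cam("top")
A=lambda u,v:(140+(u+.5)/6-.5,145+(v+.5)/6-.5)
C=lambda u,v:(185+(u+.5)/3.7-.5,90+(v+.5)/3.7-.5)
D=lambda u,v:(50+(u+.5)/4-.5,90+(v+.5)/4-.5)
L=[(A(455,280),.012,D(520,290)),(A(607,262),.012,D(270,312)),(A(627,415),.012,D(212,60)),(A(472,430),.012,D(474,34)),
(A(80,95),.012,C(522,535)),(A(180,120),.012,C(388,498)),(A(155,215),.012,C(427,367)),(A(55,185),.012,C(567,405)),
(A(236,384),.054,C(289,113)),(A(393,165),.034,C(67,443))]
W=np.array([plane(ct,a,z) for a,z,_ in L]); I=np.array([b for *_,b in L])
st=dict(eef_pos=np.array([.4898,.28,.2258]),ee_rot=[-3.141,0,-3.139])
K,R,t=cam("wrist",st)
rv=cv2.Rodrigues(R)[0]
pr=np.array([proj((K,R,t),w) for w in W]); print('resid reported',(I-pr))
ok,r2,t2=cv2.solvePnP(W,I,K,None,rv.copy(),t.reshape(3,1).copy(),True,cv2.SOLVEPNP_ITERATIVE)
R2=cv2.Rodrigues(r2)[0]; pr=np.array([proj((K,R2,t2.ravel()),w) for w in W]); print('resid fit',I-pr)
print('cam rep',-R.T@t,'fit',(-R2.T@t2).ravel(),'rot diff deg (world)',Ro.from_matrix(R2.T@R).as_rotvec(degrees=True))
M=np.array(optics.camera_model("wrist")['mount']); E=np.eye(4);E[:3,:3]=R2;E[:3,3]=t2.ravel()
T=np.linalg.inv(E)@np.linalg.inv(M); print('TCP fit',T[:3,3],'z axis',T[:3,2])
E
python3 pnp.py
```

```text
resid reported [[ 2.6981  0.7034]
 [ 1.1992  0.3592]
 [ 2.4742  1.646 ]
 [ 2.2903  0.3703]
 [ 1.288  -0.1036]
 [ 2.9649 -0.3541]
 [ 2.2704 -0.7111]
 [ 1.2527 -2.674 ]
 [ 2.1303 -0.0383]
 [ 4.3992 -0.7416]]
resid fit [[ 0.2299  0.2451]
 [-0.9966 -0.7074]
 [ 0.1814  0.4748]
 [-0.1745 -0.421 ]
 [-0.6355  1.2458]
 [ 0.7173  0.4771]
 [ 0.3643  0.1647]
 [-0.2245 -1.2888]
 [-0.7611  0.5307]
 [ 1.3978 -0.732 ]]
cam rep [0.4172 0.2803 0.3836] fit [0.4223 0.2707 0.3875] rot diff deg (world) [ 1.1048  0.8005 -0.3629]
TCP fit [0.4926 0.273  0.2288] z axis [-0.0139  0.0187 -0.9997]
```

Run:
```python
from h import *
np.set_printoptions(precision=1,suppress=True)
cs=cam("side")
def chk(pos,rot,h,zs):
    R=Ro.from_euler('xyz',rot)
    for z in zs:
        print(z,[ (proj(cs,np.array(pos)+R.apply([xx,yy,z]))) for yy in (-h-.021,-h,h,h+.021) for xx in (-.0095,.0095)])
chk([.24256,.62938,.22551],[3.1399,-.0001,-.36798],.044,(-.044,-.022,0,.022))
```

```text
-0.044 [array([166.,  62.]), array([170.6,  62.3]), array([164.2,  63.2]), array([168.8,  63.5]), array([156.1,  68.5]), array([160.9,  68.8]), array([154. ,  69.8]), array([158.9,  70.1])]
-0.022 [array([166.5,  67.6]), array([171. ,  67.9]), array([164.7,  68.8]), array([169.2,  69.1]), array([156.7,  74.3]), array([161.4,  74.6]), array([154.6,  75.7]), array([159.4,  76. ])]
0 [array([167. ,  73.1]), array([171.4,  73.3]), array([165.2,  74.3]), array([169.7,  74.6]), array([157.2,  80. ]), array([161.9,  80.4]), array([155.2,  81.5]), array([160. ,  81.8])]
0.022 [array([167.4,  78.5]), array([171.9,  78.8]), array([165.7,  79.8]), array([170.1,  80.1]), array([157.8,  85.7]), array([162.4,  86. ]), array([155.8,  87.2]), array([160.5,  87.5])]
```

The start image also shows the fingertips level with the reported TCP rather than 22 mm ahead of it, so all heights must be set about 22 mm lower. I'll open, look again, then descend.

Call:
jog_arm --motion '[[[0.002,0,-0.01,0,0,0,0.05],[0.002,0,-0.01,0,0,0,0.05],[0.002,0,-0.01,0,0,0,0.05],[0.002,0,-0.01,0,0,0,0.05],[0.002,0,-0.01,0,0,0,0.05],[0.002,0,-0.01,0,0,0,0.05],[0.002,0,-0.01,0,0,0,0.05]]]'

```text
t: 5.15
eef_pos: [0.5436, 0.2143, 0.0446]
ee_rot: [-3.139, -0.001, -3.138]
force: [-0.0, 0.7, 0.4]
width: 0.0481
```

Run:
```python
from h import *
st=arm.get_state(); im=optics.grab_frame("wrist"); cv2.imwrite("pics/w4.png",cv2.resize(im[100:300,150:370,::-1],None,fx=3,fy=3))
s=optics.grab_frame("side")[:,:,::-1]
cv2.imwrite("pics/s5.png",cv2.resize(s[130:185,230:300],None,fx=10,fy=10,interpolation=cv2.INTER_CUBIC))
to(.5435,.2144,.014,st=st)
```

```text
t 5.15 pos [0.5436 0.2143 0.0446] rot [-3.139e+00 -1.000e-03 -3.138e+00] F [-0.   0.7  0.4] w 0.0481
shift [0.0001 0.0001 0.0306] turn [-0.1 -0.1  0.2]
```

View pics/w4.png

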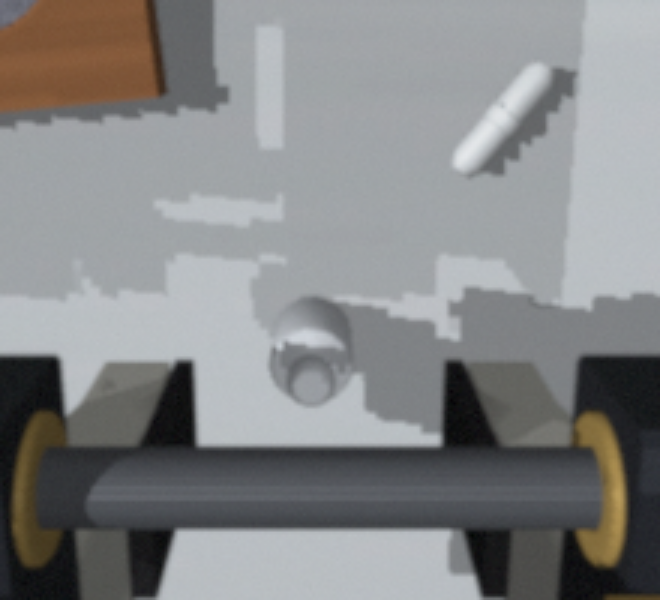

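View pics/s5.png

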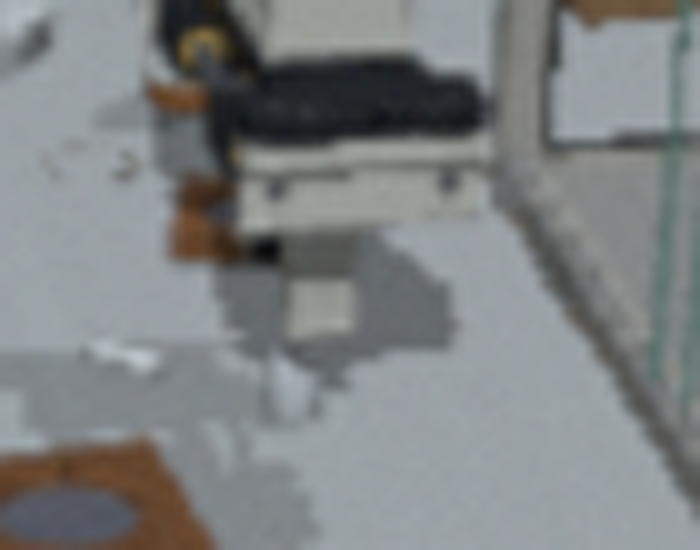

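Run:
```python
from h import *
np.set_printoptions(precision=4,suppress=True)
c=cam("wrist"); print(plane(c,(253.7,227.3),.034), (proj(c,(.5436,.2143,.034))-[150,100])*3)
cs=cam("side")
for z in (.0236,.0446,.048): print(((proj(cs,(.534,.2143-.024-.021,z))-[230,130])+.45)*10,((proj(cs,(.553,.2143-.024-.021,z))-[230,130])+.45)*10)
```

```text
[0.5433 0.2133 0.034 ] [315.9598 383.2718]
[296.0919 409.6536] [350.9221 405.4677]
[297.9385 354.0092] [353.1933 349.9338]
[298.2402 344.9178] [353.5644 340.8607]
```

Call:
jog_arm --motion '[[[0,-0.001,0.015,0,0,0,0.04],[0,-0.001,0.028,0,0,0,0.04],[0,-0.001,0.034,0,0,0,0.04],[0,-0.001,0.034,0,0,0,0.03],[0,-0.001,0.034,0,0,0,0],[0,-0.001,0.034,0,0,0,0],[0,-0.001,0.034,0,0,0,0],[0,-0.001,0.034,0,0,0,0]]]'

```text
t: 6.05
eef_pos: [0.5438, 0.2135, 0.0111]
ee_rot: [-3.14, -0.001, -3.137]
force: [-0.1, 0.5, 0.2]
width: 0.0181
```

Run:
```python
from h import *
s=optics.grab_frame("side")[:,:,::-1]
cv2.imwrite("pics/s6.png",cv2.resize(s[130:185,230:300],None,fx=10,fy=10,interpolation=cv2.INTER_CUBIC))
to(.555,.357,.13)
```

```text
t 6.1 pos [0.5439 0.2135 0.0111] rot [-3.140e+00 -1.000e-03 -3.137e+00] F [ 0.2 -0.2  1.9] w 0.0184
shift [-0.0117  0.1432 -0.1191] turn [-0.1 -0.   0.2]
```

View pics/s6.png

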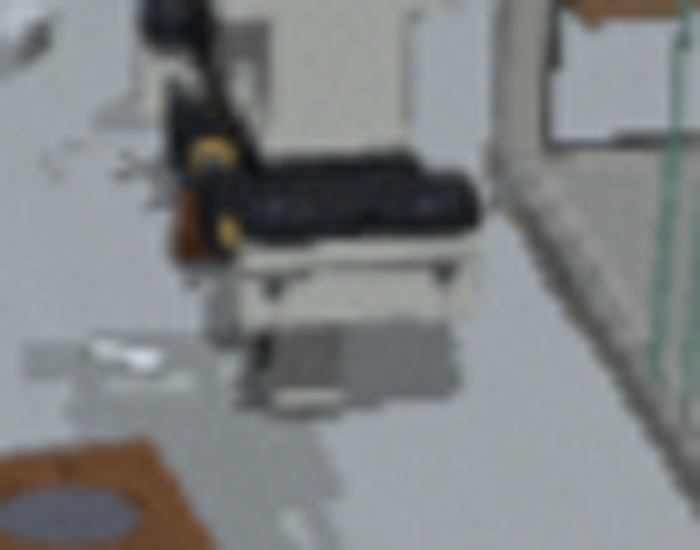

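Gripped at 18 mm. Next I lift and carry it to the small block.

Call:
jog_arm --motion '[[[0,0,0,0,0,0,0],[0,0,-0.02,0,0,0,0],[0,0,-0.05,0,0,0,0],[-0.005,0.03,-0.08,0,0,0,0],[-0.0115,0.07,-0.08,0,0,0,0],[-0.0115,0.11,-0.08,0,0,0,0],[-0.0115,0.143,-0.08,0,0,0,0],[-0.0115,0.143,-0.08,0,0,0,0]]]'

```text
t: 6.9
eef_pos: [0.5548, 0.3605, 0.0906]
ee_rot: [-3.141, 0.0, -3.135]
force: [-0.6, -0.8, -1.9]
width: 0.0179
```

Run:
```python
from h import *
st=arm.get_state(); im=optics.grab_frame("wrist"); cv2.imwrite("pics/w5.png",cv2.resize(im[100:300,150:370,::-1],None,fx=3,fy=3))
s=optics.grab_frame("side")[:,:,::-1]
cv2.imwrite("pics/s7.png",cv2.resize(s[90:165,220:300],None,fx=8,fy=8,interpolation=cv2.INTER_CUBIC))
c=cam("wrist",st); print((proj(c,(.555,.357,.012))-[150,100])*3)
to(.555,.357,.017,st=st)
```

```text
[304.23039638 286.82709927]
t 6.9 pos [0.5548 0.3605 0.0906] rot [-3.141  0.    -3.135] F [-0.6 -0.8 -1.9] w 0.0179
shift [-0.0002 -0.0035  0.0736] turn [-0.   0.   0.4]
```

View pics/w5.png

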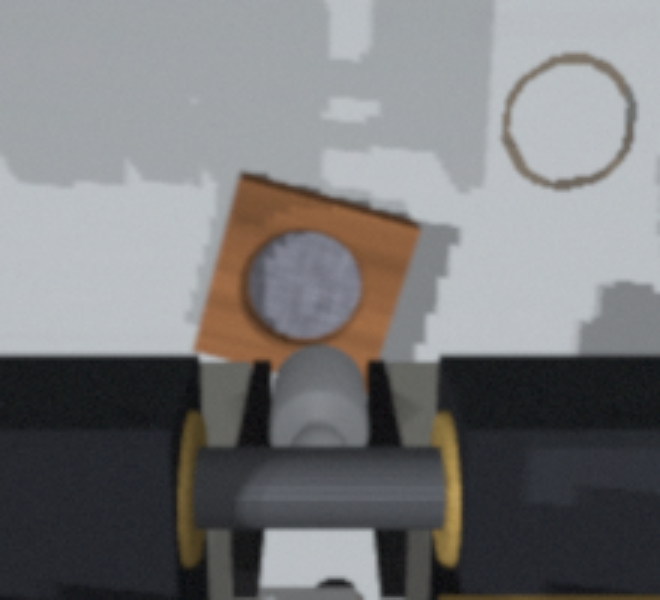

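View pics/s7.png

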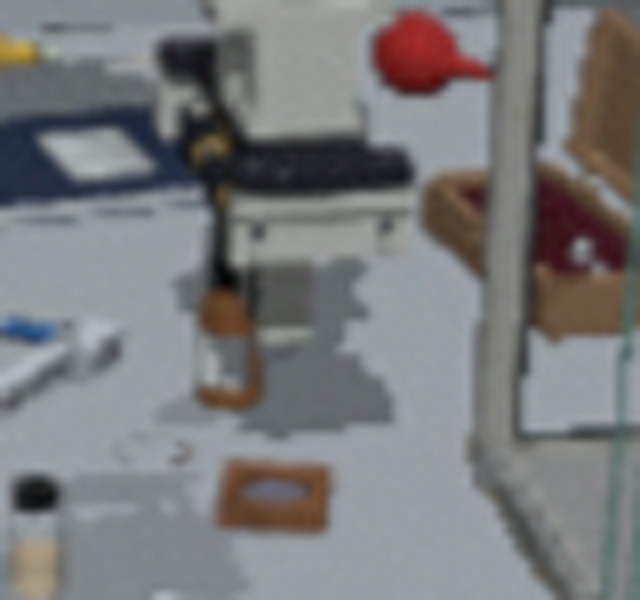

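Run:
```python
from h import *
np.set_printoptions(precision=4,suppress=True)
t=cv2.imread("pics/top0.png"); cv2.imwrite("pics/bot.png",cv2.resize(t[150:190,95:135],None,fx=12,fy=12,interpolation=cv2.INTER_CUBIC))
c=cam("wrist");print(plane(c,(256.7,245),.1135), plane(c,(150+303/3,100+284/3),.012))
ct=cam("top");cs=cam("side")
print(plane(cs,(220+230/8-.4,90+405/8-.4),0)) # bottle base front
```

```text
[0.549  0.3579 0.1135] [0.5534 0.3532 0.012 ]
[0.5579 0.4799 0.    ]
```

View pics/bot.png

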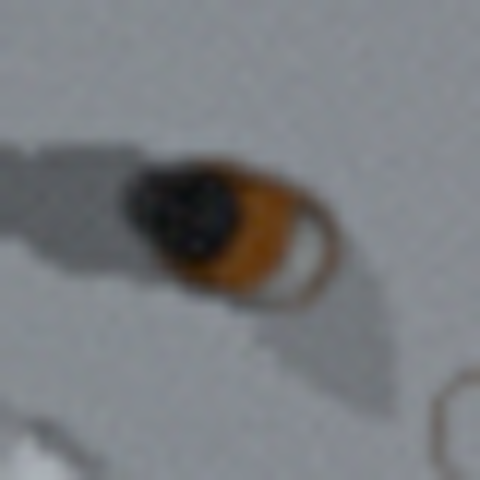

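The well lies where predicted. I'll lower to 6 mm above the pick height and release.

Call:
jog_arm --motion '[[[-0.001,-0.0025,0.02,0,0,0,0],[-0.001,-0.0025,0.045,0,0,0,0],[-0.001,-0.0025,0.06,0,0,0,0],[-0.001,-0.0025,0.067,0,0,0,0],[-0.001,-0.0025,0.071,0,0,0,0],[-0.001,-0.0025,0.0725,0,0,0,0],[-0.001,-0.0025,0.0725,0,0,0,0],[-0.001,-0.0025,0.0725,0,0,0,0]]]'

```text
t: 7.8
eef_pos: [0.5555, 0.3549, 0.0187]
ee_rot: [-3.14, -0.0, -3.136]
force: [-0.2, 0.2, 0.0]
width: 0.0185
```

Run:
```python
from h import *
st=arm.get_state(); im=optics.grab_frame("wrist"); cv2.imwrite("pics/w6.png",cv2.resize(im[100:300,150:370,::-1],None,fx=3,fy=3))
to(.555,.357,.0172,st=st)
```

```text
t 7.8 pos [0.5555 0.3549 0.0187] rot [-3.14  -0.    -3.136] F [-0.2  0.2  0. ] w 0.0185
shift [0.0005 0.0021 0.0015] turn [-0.1 -0.   0.3]
```

View pics/w6.png

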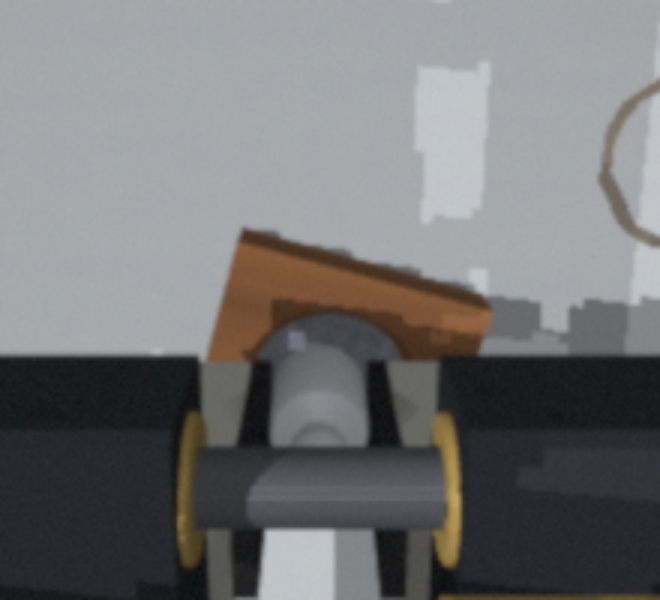

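Call:
jog_arm --motion '[[[0,0.002,0.001,0,0,0,0],[0,0.002,0.0015,0,0,0,0],[0,0.002,0.0015,0,0,0,0],[0,0.002,0.0015,0,0,0,0.022],[0,0.002,0.0015,0,0,0,0.03],[0,0.002,0.0015,0,0,0,0.04],[0,0.002,0.0015,0,0,0,0.04]]]'

```text
t: 8.55
eef_pos: [0.5555, 0.3569, 0.0171]
ee_rot: [-3.14, -0.0, -3.136]
force: [-0.3, -0.7, 0.7]
width: 0.038
```

Call:
jog_arm --motion '[[[0,0,-0.01,0,0,0,0.05],[0,0,-0.04,0,0,0,0.06],[0,0,-0.08,0,0,0,0.0876],[0,0,-0.08,0,0,0,0.0876]]]'

```text
t: 8.95
eef_pos: [0.5585, 0.3594, 0.1041]
ee_rot: [3.137, 0.007, -3.135]
force: [0.2, 1.0, 0.3]
width: 0.0665
```

Run:
```python
from h import *
st=arm.get_state(); im=optics.grab_frame("wrist"); cv2.imwrite("pics/w7.png",cv2.resize(im[100:300,150:370,::-1],None,fx=3,fy=3))
to(.4325,.2895,.1,st=st)
```

```text
t 8.95 pos [0.5585 0.3594 0.1041] rot [ 3.137  0.007 -3.135] F [0.2 1.  0.3] w 0.0665
shift [ 0.1265 -0.069   0.0028] turn [0.3 0.4 0.4]
```

View pics/w7.png

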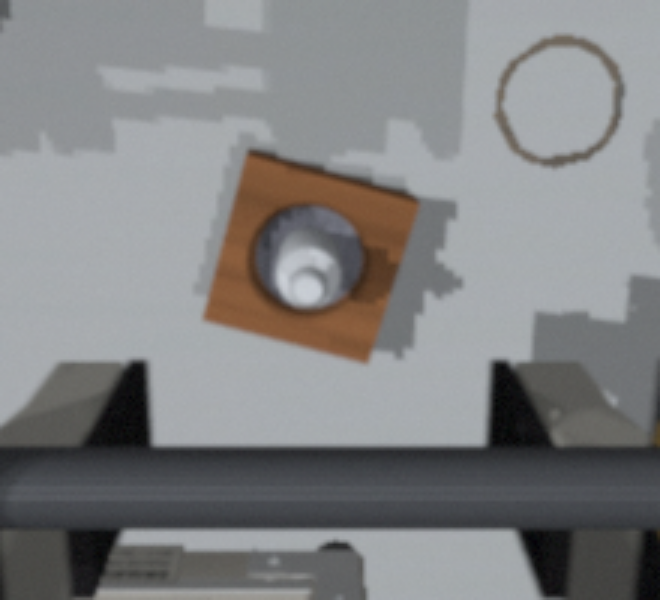

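The small weight stands upright and central in its well: knob at crop (307,285), well centre about (310,258) before parallax. Next is the vial.

Call:
jog_arm --motion '[[[0.04,-0.02,0,0,0,0,0.0876],[0.085,-0.045,0,0,0,0,0.0876],[0.124,-0.07,0,0,0,0,0.0876],[0.124,-0.07,0,0,0,0,0.0876],[0.124,-0.07,0,0,0,0,0.0876]]]'

```text
t: 9.5
eef_pos: [0.433, 0.2874, 0.1013]
ee_rot: [3.138, 0.005, -3.135]
force: [0.2, 0.7, 1.4]
width: 0.0873
```

Run:
```python
from h import *
st=arm.get_state(); im=optics.grab_frame("wrist"); cv2.imwrite("pics/w8.png",cv2.resize(im[100:300,150:370,::-1],None,fx=3,fy=3))
c=cam("wrist",st); print((proj(c,(.4325,.288,.054))-[150,100])*3)
to(.4325,.288,.022,st=st)
```

```text
[318.24081461 321.06582771]
t 9.5 pos [0.433  0.2874 0.1013] rot [ 3.138  0.005 -3.135] F [0.2 0.7 1.4] w 0.0873
shift [0.0009 0.0003 0.0793] turn [0.2 0.3 0.4]
```

View pics/w8.png

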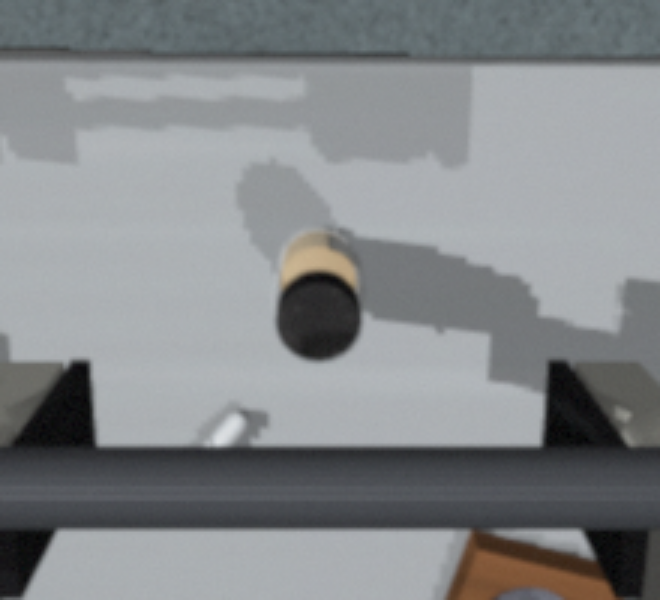

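Vial cap at crop (318,316), within about 1 mm of prediction. Descend, then close on it.

Call:
jog_arm --motion '[[[0.002,0,0.03,0.2,0.3,0,0.07],[0.002,0,0.065,0.2,0.3,0,0.06],[0.002,0,0.079,0.2,0.3,0,0.05],[0.002,0,0.079,0.2,0.3,0,0.05],[0.002,0,0.079,0.2,0.3,0,0.045],[0.002,0,0.079,0.2,0.3,0,0],[0.002,0,0.079,0.2,0.3,0,0],[0.002,0,0.079,0.2,0.3,0,0]]]' --newtons 12

```text
t: 10.35
eef_pos: [0.4327, 0.2891, 0.0231]
ee_rot: [3.139, 0.001, -3.135]
force: [1.1, 0.0, 0.4]
width: 0.0291
```

Call:
jog_arm --motion '[[[0,0,0,0,0,0,0],[0,0,0,0,0,0,0],[0,0,0,0,0,0,0]]]'

```text
t: 10.65
eef_pos: [0.4327, 0.2891, 0.0233]
ee_rot: [3.139, 0.001, -3.135]
force: [0.5, 0.5, -0.6]
width: 0.0248
```

Vial gripped at 25 mm. Next: lift and cross straight to the bay.

Call:
jog_arm --motion '[[[0,0,-0.03,0,0,0,0],[0,0,-0.07,0,0,0,0],[-0.003,-0.02,-0.1,0,0,0,0],[-0.012,-0.06,-0.1,0,0,0,0],[-0.022,-0.105,-0.1,0,0,0,0],[-0.032,-0.15,-0.1,0,0,0,0],[-0.043,-0.195,-0.1,0,0,0,0],[-0.053,-0.24,-0.1,0,0,0,0]]]'

```text
t: 11.45
eef_pos: [0.4873, 0.0476, 0.1231]
ee_rot: [3.139, 0.002, -3.134]
force: [1.8, 0.5, 0.1]
width: 0.0248
```

```bash
python3 -c "
from h import *
to(.557,-.256,.123)"
```

```text
t 11.45 pos [0.4873 0.0476 0.1231] rot [ 3.139e+00  2.000e-03 -3.134e+00] F [1.8 0.5 0.1] w 0.0248
shift [-0.0675 -0.3041 -0.0006] turn [0.2 0.1 0.4]
```

Call:
jog_arm --motion '[[[-0.01,-0.045,0,0,0,0,0],[-0.02,-0.09,0,0,0,0,0],[-0.03,-0.135,0,0,0,0,0],[-0.04,-0.18,0,0,0,0,0],[-0.05,-0.225,0,0,0,0,0],[-0.06,-0.27,0,0,0,0,0],[-0.0675,-0.304,0,0,0,0.4,0],[-0.0675,-0.304,0,0,0,0.4,0]]]'

```text
t: 12.25
eef_pos: [0.5572, -0.2597, 0.1216]
ee_rot: [3.139, 0.001, 3.138]
force: [-0.1, 0.9, -0.1]
width: 0.0245
```

Run:
```python
from h import *
st=arm.get_state(); im=optics.grab_frame("wrist"); cv2.imwrite("pics/w9.png",cv2.resize(im[80:300,130:370,::-1],None,fx=2.7,fy=2.7))
c=cam("wrist",st)
for p in ((-.033,-.033),(.033,.033),(0,0)): print((proj(c,(.5577+p[0],-.259+p[1],.022))-[130,80])*2.7)
to(.557,-.256,.0272,st=st)
```

```text
[238.81696777 197.29646411]
[435.86032694 385.40612687]
[340.63984145 294.50281762]
t 12.25 pos [ 0.5572 -0.2597  0.1216] rot [3.139e+00 1.000e-03 3.138e+00] F [-0.1  0.9 -0.1] w 0.0245
shift [0.0003 0.0035 0.0944] turn [ 0.1  0.1 -0.2]
```

View pics/w9.png

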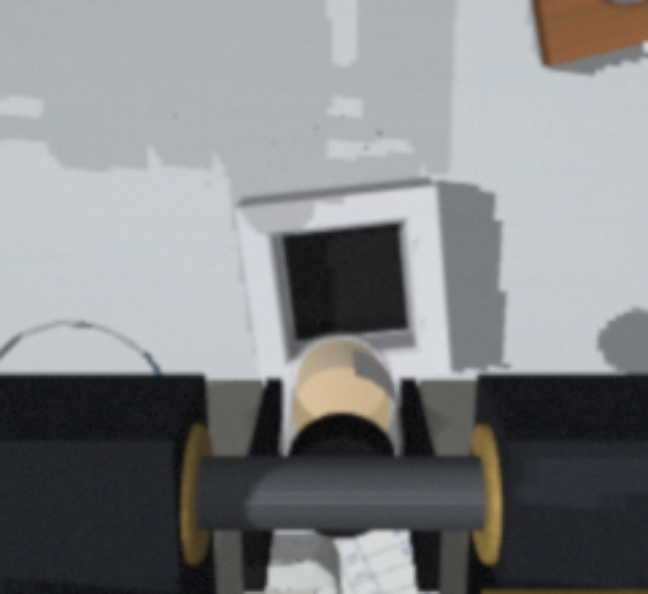

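Bay opening centre at crop (345,290), so the bay is at about (0.556,-0.2575) in the arm's frame, and the vial hangs in line with it. Lowering.

Call:
jog_arm --motion '[[[0.001,0.002,0.025,0,0,0,0],[0.001,0.002,0.055,0,0,0,0],[0.001,0.002,0.075,0,0,0,0],[0.001,0.002,0.085,0,0,0,0],[0.001,0.002,0.09,0,0,0,0],[0.001,0.002,0.0935,0,0,0,0],[0.001,0.002,0.0935,0,0,0,0],[0.001,0.002,0.0935,0,0,0,0]]]'

```text
t: 13.1
eef_pos: [0.5563, -0.2557, 0.0289]
ee_rot: [3.139, 0.002, 3.139]
force: [-0.7, 0.0, 0.2]
width: 0.0243
```

Run:
```python
from h import *
st=arm.get_state(); im=optics.grab_frame("wrist"); cv2.imwrite("pics/w10.png",cv2.resize(im[80:300,130:370,::-1],None,fx=2.7,fy=2.7))
to(.556,-.2575,.0272,st=st)
```

```text
t 13.1 pos [ 0.5563 -0.2557  0.0289] rot [3.139e+00 2.000e-03 3.139e+00] F [-0.7  0.   0.2] w 0.0243
shift [ 0.0003 -0.0018  0.0017] turn [ 0.2  0.1 -0.2]
```

View pics/w10.png

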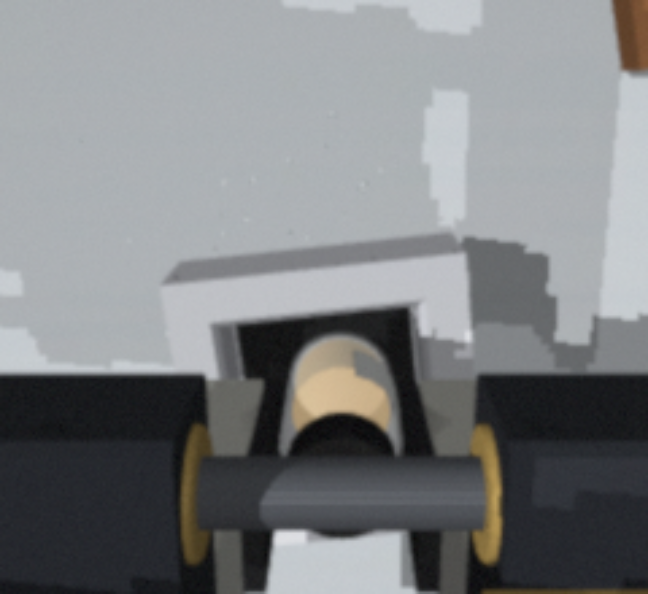

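Call:
jog_arm --motion '[[[0,-0.002,0.001,0,0,0,0],[0,-0.002,0.0017,0,0,0,0],[0,-0.002,0.0017,0,0,0,0],[0,-0.002,0.0017,0,0,0,0.028],[0,-0.002,0.0017,0,0,0,0.035],[0,-0.002,0.0017,0,0,0,0.045],[0,-0.002,0.0017,0,0,0,0.045]]]'

```text
t: 13.85
eef_pos: [0.5563, -0.2577, 0.0272]
ee_rot: [3.139, 0.002, 3.139]
force: [0.8, -0.2, -0.1]
width: 0.0433
```

Call:
jog_arm --motion '[[[0,0,-0.01,0,0,0,0.05],[0,0,-0.04,0,0,0,0.06],[0,0,-0.08,0,0,0,0.0876],[0,0,-0.1,0,0,0,0.0876],[0,0,-0.1,0,0,0,0.0876]]]'

```text
t: 14.35
eef_pos: [0.5584, -0.2586, 0.132]
ee_rot: [3.141, 0.009, 3.139]
force: [-0.3, 0.2, 0.1]
width: 0.0763
```

Run:
```python
from h import *
st=arm.get_state(); im=optics.grab_frame("wrist"); cv2.imwrite("pics/w11.png",im[:,:,::-1])
c=cam("wrist",st)
for p in ((.558,-.1095,.025),(.4297,-.344,.042)): print(proj(c,p))
to(.4297,-.344,.11,st=st)
```

```text
[415.67427005 184.71406365]
[141.81851751  27.52133027]
t 14.35 pos [ 0.5584 -0.2586  0.132 ] rot [3.141 0.009 3.139] F [-0.3  0.2  0.1] w 0.0763
shift [ 0.1287 -0.0857  0.0207] turn [ 0.1  0.5 -0.1]
```

View pics/w11.png

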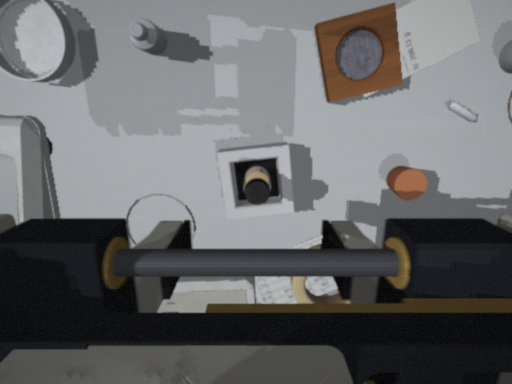

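Vial upright in the bay. The 100 g weight's knob is at (145,29), near prediction. A glass dish stands to its right (−y), so I'll check the clearance.

Run:
```python
from h import *
np.set_printoptions(precision=4,suppress=True)
c=cam("wrist"); ct=cam("top")
print(plane(c,(76,42),0.0),plane(c,(76,42),0.03),plane(c,(145,29),.042)); print(plane(ct,(408,205),0),plane(ct,(408,205),0.03))
```

```text
[ 0.4306 -0.4169  0.    ] [ 0.4362 -0.4003  0.03  ] [ 0.4296 -0.3405  0.042 ]
[ 0.4328 -0.4178  0.    ] [ 0.4315 -0.4091  0.03  ]
```

Call:
jog_arm --motion '[[[0.03,-0.02,0,0,0,0,0.06],[0.065,-0.045,0,0,0,0,0.06],[0.1,-0.065,0.01,0,0,0,0.06],[0.125,-0.085,0.02,0,0,0,0.06],[0.125,-0.085,0.02,0,0,0,0.06],[0.125,-0.085,0.02,0,0,0,0.06]]]'

```text
t: 15.0
eef_pos: [0.4311, -0.3431, 0.1082]
ee_rot: [3.139, 0.005, 3.137]
force: [0.3, -1.0, 1.0]
width: 0.0602
```

Run:
```python
from h import *
st=arm.get_state(); im=optics.grab_frame("wrist"); cv2.imwrite("pics/w12.png",im[:,:,::-1])
c=cam("wrist",st)
for p in ((.4297,-.344,.042),): print(proj(c,p))
to(.4297,-.344,.011,st=st)
```

```text
[254.15810063 197.90927396]
t 15.0 pos [ 0.4311 -0.3431  0.1082] rot [3.139 0.005 3.137] F [ 0.3 -1.   1. ] w 0.0602
shift [ 0.0019 -0.0012  0.0972] turn [ 0.1  0.3 -0.3]
```

View pics/w12.png

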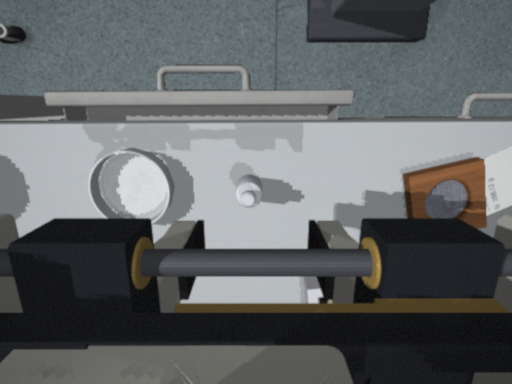

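Knob at (248,199), so y≈−0.3475, which agrees with the top camera. Descend with the jaws narrowed to 50 mm.

Call:
jog_arm --motion '[[[0.001,-0.0045,0.03,0,0.3,0,0.05],[0.001,-0.0045,0.065,0,0.3,0,0.05],[0.001,-0.0045,0.088,0,0.3,0,0.045],[0.001,-0.0045,0.097,0,0.3,0,0.045],[0.001,-0.0045,0.097,0,0.3,0,0.045],[0.001,-0.0045,0.097,0,0.3,0,0],[0.001,-0.0045,0.097,0,0.3,0,0],[0.001,-0.0045,0.097,0,0.3,0,0]]]' --newtons 20

```text
t: 15.85
eef_pos: [0.4325, -0.3474, 0.0128]
ee_rot: [3.14, 0.003, 3.138]
force: [-0.9, -0.2, 0.1]
width: 0.0268
```

Call:
jog_arm --motion '[[[0,0,0,0,0,0,0],[0,0,0,0,0,0,0],[0,0,0,0,0,0,0]]]'

```text
t: 16.15
eef_pos: [0.4325, -0.3474, 0.013]
ee_rot: [3.14, 0.003, 3.138]
force: [0.4, -0.3, -0.6]
width: 0.0232
```

```bash
python3 -c "
from h import *
to(.444,-.166,.1)"
```

```text
t 16.15 pos [ 0.4325 -0.3474  0.013 ] rot [3.140e+00 3.000e-03 3.138e+00] F [ 0.4 -0.3 -0.6] w 0.0232
shift [-0.0112  0.1816 -0.0867] turn [ 0.1  0.2 -0.2]
```

Call:
jog_arm --motion '[[[0,0,-0.025,0,0,0,0],[0,0.01,-0.06,0,0,0,0],[-0.005,0.05,-0.085,0,0,0,0],[-0.009,0.095,-0.085,0,0,0,0],[-0.011,0.14,-0.085,0,0,0,0],[-0.011,0.18,-0.085,0,0,0,0],[-0.011,0.18,-0.085,0,0,0,0]]]'

```text
t: 16.85
eef_pos: [0.4437, -0.1642, 0.0987]
ee_rot: [3.14, 0.004, -3.141]
force: [0.1, -0.2, -1.1]
width: 0.0227
```

Run:
```python
from h import *
st=arm.get_state(); im=optics.grab_frame("wrist"); cv2.imwrite("pics/w13.png",cv2.resize(im[80:300,130:370,::-1],None,fx=2.7,fy=2.7))
c=cam("wrist",st)
print((proj(c,(.444,-.168,.012))-[130,80])*2.7)
to(.444,-.167,.019,st=st)
```

```text
[326.6708578  304.05588907]
t 16.85 pos [ 0.4437 -0.1642  0.0987] rot [ 3.14   0.004 -3.141] F [ 0.1 -0.2 -1.1] w 0.0227
shift [ 0.     -0.003   0.0797] turn [0.1 0.2 0. ]
```

View pics/w13.png

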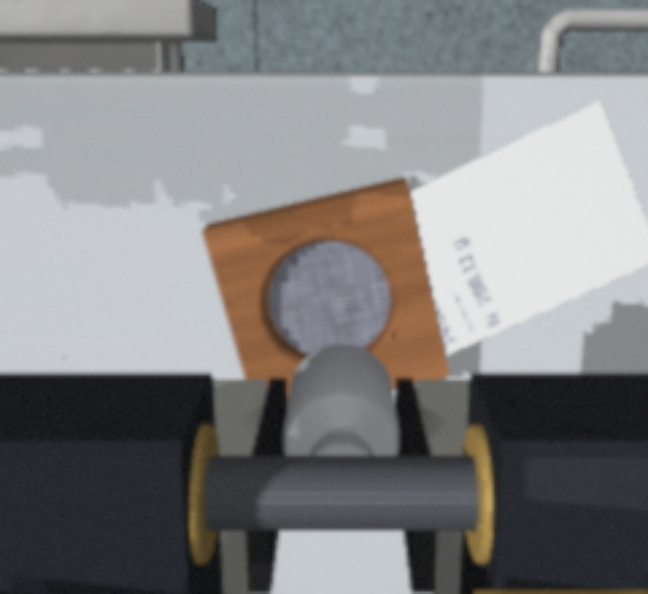

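Call:
jog_arm --motion '[[[0.001,0,0.025,0,0,0,0],[0.001,0,0.05,0,0,0,0],[0.001,0,0.066,0,0,0,0],[0.001,0,0.073,0,0,0,0],[0.001,0,0.077,0,0,0,0],[0.001,0,0.078,0,0,0,0],[0.001,0,0.078,0,0,0,0],[0.001,0,0.078,0,0,0,0]]]'

```text
t: 17.7
eef_pos: [0.4438, -0.1656, 0.0213]
ee_rot: [3.14, 0.005, -3.141]
force: [0.1, 0.1, -1.7]
width: 0.0231
```

Run:
```python
from h import *
st=arm.get_state(); im=optics.grab_frame("wrist"); cv2.imwrite("pics/w14.png",cv2.resize(im[80:300,130:370,::-1],None,fx=2.7,fy=2.7))
to(.443,-.167,.019,st=st)
```

```text
t 17.7 pos [ 0.4438 -0.1656  0.0213] rot [ 3.14   0.005 -3.141] F [ 0.1  0.1 -1.7] w 0.0231
shift [ 0.0008 -0.0014  0.0023] turn [0.1 0.3 0. ]
```

View pics/w14.png

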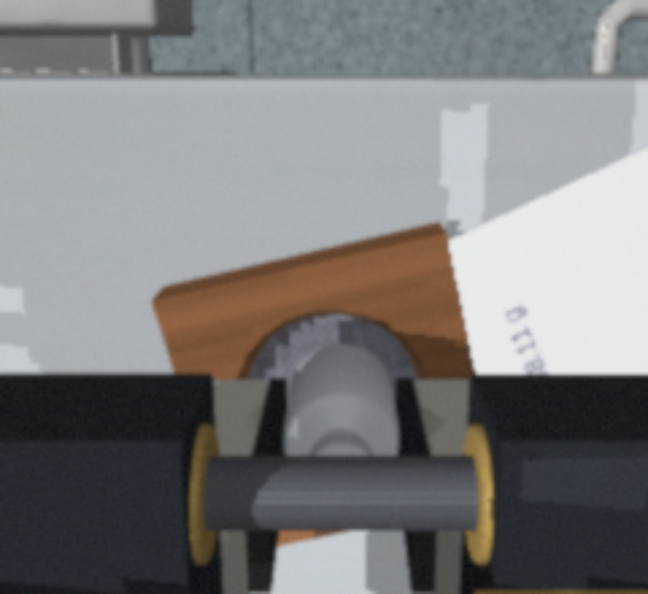

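Call:
jog_arm --motion '[[[0.001,-0.002,0.0015,0,0.2,0,0],[0.001,-0.002,0.0022,0,0.2,0,0],[0.001,-0.002,0.0022,0,0.2,0,0],[0.001,-0.002,0.0022,0,0.2,0,0.028],[0.001,-0.002,0.0022,0,0.2,0,0.035],[0.001,-0.002,0.0022,0,0.2,0,0.045],[0.001,-0.002,0.0022,0,0.2,0,0.045]]]'

```text
t: 18.45
eef_pos: [0.4428, -0.1676, 0.0191]
ee_rot: [3.14, 0.002, -3.141]
force: [-0.1, 0.1, -0.2]
width: 0.0431
```

Call:
jog_arm --motion '[[[0,0,-0.01,0,0,0,0.05],[0,0,-0.04,0,0,0,0.06],[0,0,-0.08,0,0,0,0.07],[0,0,-0.1,0,0,0,0.07],[0,0,-0.1,0,0,0,0.07]]]'

```text
t: 18.95
eef_pos: [0.4448, -0.1678, 0.1231]
ee_rot: [3.141, 0.009, -3.14]
force: [0.2, -0.5, 0.0]
width: 0.0692
```

Run:
```python
from h import *
st=arm.get_state(); im=optics.grab_frame("wrist"); cv2.imwrite("pics/w15.png",im[:,:,::-1])
c=cam("wrist",st)
for p in ((.558,-.1115,.025),(.444,-.025,.052)): print(proj(c,p))
to(.557,-.112,.1,st=st)
```

```text
[311.1564621  295.97013703]
[430.90212728 196.68593308]
t 18.95 pos [ 0.4448 -0.1678  0.1231] rot [ 3.141  0.009 -3.14 ] F [ 0.2 -0.5  0. ] w 0.0692
shift [-0.1121  0.0556  0.0241] turn [0.1 0.5 0.1]
```

View pics/w15.png

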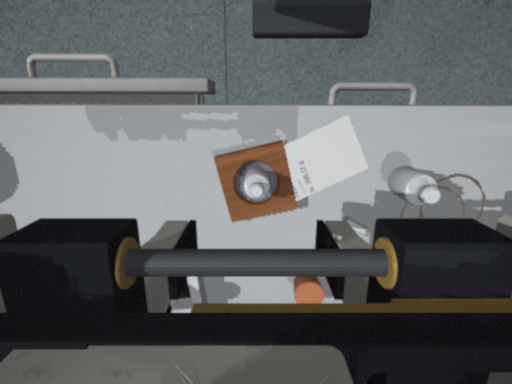

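The 100 g weight stands upright in its well, knob at (257,189). The 200 g knob at (430,194) is within 3 px of prediction. Next is the stopper.

Call:
jog_arm --motion '[[[-0.03,0.015,0,0,0,0,0.075],[-0.065,0.03,0,0,0,0,0.075],[-0.1,0.05,0.01,0,0.4,0,0.075],[-0.113,0.056,0.02,0,0.4,0,0.075],[-0.113,0.056,0.02,0,0.4,0,0.075],[-0.113,0.056,0.02,0,0.4,0,0.075]]]'

```text
t: 19.6
eef_pos: [0.5554, -0.1116, 0.1008]
ee_rot: [3.14, -0.004, -3.141]
force: [0.2, -0.4, -0.2]
width: 0.0756
```

Run:
```python
from h import *
st=arm.get_state(); im=optics.grab_frame("wrist"); cv2.imwrite("pics/w16.png",im[:,:,::-1])
c=cam("wrist",st)
for p in ((.558,-.112,.025),): print(proj(c,p),proj(c,(.568,-.112,.025)))
to(.557,-.112,.01,st=st)
```

```text
[254.99245354 199.71719578] [254.98943833 211.04179003]
t 19.6 pos [ 0.5554 -0.1116  0.1008] rot [ 3.14  -0.004 -3.141] F [ 0.2 -0.4 -0.2] w 0.0756
shift [-0.0019 -0.0005  0.0908] turn [ 0.1 -0.2  0.1]
```

View pics/w16.png

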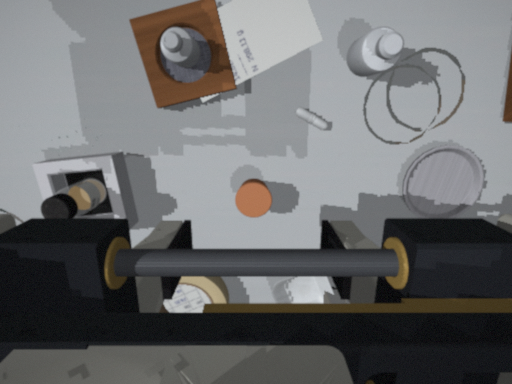

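Call:
jog_arm --motion '[[[-0.002,-0.001,0.03,0,-0.2,0,0.07],[-0.002,-0.001,0.065,0,-0.2,0,0.06],[-0.002,-0.001,0.086,0,-0.2,0,0.06],[-0.002,-0.001,0.094,0,-0.2,0,0.06],[-0.002,-0.001,0.094,0,-0.2,0,0.055],[-0.002,-0.001,0.094,0,-0.2,0,0],[-0.002,-0.001,0.094,0,-0.2,0,0],[-0.002,-0.001,0.094,0,-0.2,0,0]]]' --newtons 12

```text
t: 20.45
eef_pos: [0.5579, -0.1127, 0.0087]
ee_rot: [3.14, 0.003, -3.141]
force: [-0.3, -0.6, 0.3]
width: 0.0366
```

Call:
jog_arm --motion '[[[0,0,0,0,0,0,0],[0,0,0,0,0,0,0],[0,0,0,0,0,0,0]]]'

```text
t: 20.75
eef_pos: [0.5581, -0.1126, 0.0091]
ee_rot: [3.14, 0.003, -3.141]
force: [-0.8, 0.6, 3.1]
width: 0.0304
```

Run:
```python
from h import *
to(.5495,.059,.1)
s=optics.grab_frame("side")[:,:,::-1]
cv2.imwrite("pics/s8.png",cv2.resize(s[170:250,250:340],None,fx=7,fy=7,interpolation=cv2.INTER_CUBIC))
```

```text
t 20.75 pos [ 0.5581 -0.1126  0.0091] rot [ 3.140e+00  3.000e-03 -3.141e+00] F [-0.8  0.6  3.1] w 0.0304
shift [ 0.0082  0.1718 -0.0907] turn [0.1 0.2 0.1]
```

View pics/s8.png

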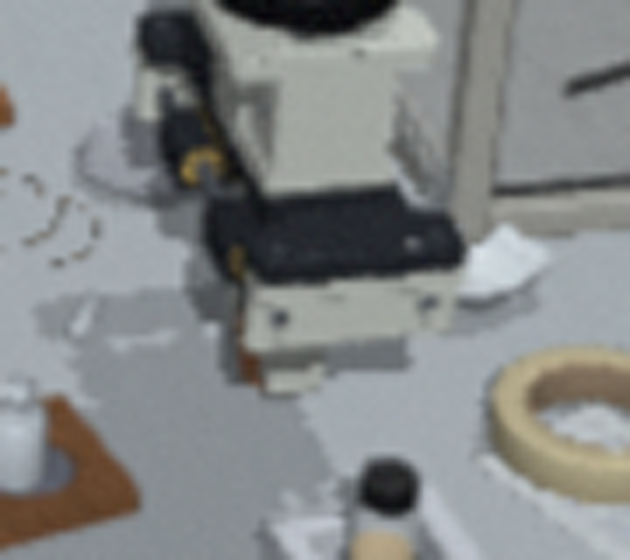

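Call:
jog_arm --motion '[[[0,0,-0.02,0,0,0,0],[0,0.0,-0.05,0,0,0,0],[0.003,0.035,-0.085,0,0,0,0],[0.006,0.08,-0.09,0,0,0,0],[0.008,0.125,-0.09,0,0,0,0],[0.008,0.172,-0.09,0,0,0,0],[0.008,0.172,-0.09,0,0,0,0],[0.008,0.172,-0.09,0,0,0,0]]]'

```text
t: 21.6
eef_pos: [0.5494, 0.0604, 0.0992]
ee_rot: [3.14, 0.003, -3.138]
force: [-0.8, -0.3, -0.0]
width: 0.0305
```

Run:
```python
from h import *
st=arm.get_state(); im=optics.grab_frame("wrist"); cv2.imwrite("pics/w17.png",cv2.resize(im[80:300,130:370,::-1],None,fx=2.7,fy=2.7))
c=cam("wrist",st)
print((proj(c,(.5495,.0565,.003))-[130,80])*2.7)
to(.5495,.059,.0125,st=st)
```

```text
[326.93920852 295.43926317]
t 21.6 pos [0.5494 0.0604 0.0992] rot [ 3.140e+00  3.000e-03 -3.138e+00] F [-0.8 -0.3 -0. ] w 0.0305
shift [ 0.0002 -0.0015  0.0867] turn [0.1 0.2 0.2]
```

View pics/w17.png

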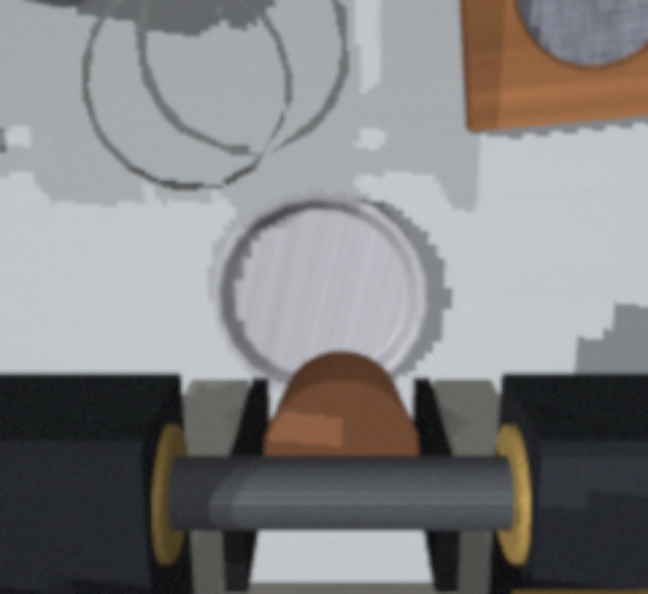

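Call:
jog_arm --motion '[[[0.001,-0.004,0.025,0,0,0,0],[0.001,-0.004,0.055,0,0,0,0],[0.001,-0.004,0.072,0,0,0,0],[0.001,-0.004,0.08,0,0,0,0],[0.001,-0.004,0.084,0,0,0,0],[0.001,-0.004,0.086,0,0,0,0],[0.001,-0.004,0.086,0,0,0,0],[0.001,-0.004,0.086,0,0,0,0]]]'

```text
t: 22.45
eef_pos: [0.5491, 0.0556, 0.0139]
ee_rot: [3.14, 0.004, -3.14]
force: [0.2, 0.5, -0.8]
width: 0.0312
```

Run:
```python
from h import *
st=arm.get_state(); im=optics.grab_frame("wrist"); cv2.imwrite("pics/w18.png",cv2.resize(im[80:300,130:370,::-1],None,fx=2.7,fy=2.7))
to(.5485,.0555,.0123,st=st)
s=optics.grab_frame("side")[:,:,::-1]
cv2.imwrite("pics/s9.png",cv2.resize(s[140:220,230:320],None,fx=7,fy=7,interpolation=cv2.INTER_CUBIC))
```

```text
t 22.45 pos [0.5491 0.0556 0.0139] rot [ 3.14   0.004 -3.14 ] F [ 0.2  0.5 -0.8] w 0.0312
shift [ 0.0006 -0.0001  0.0016] turn [0.1 0.2 0.1]
```

View pics/w18.png

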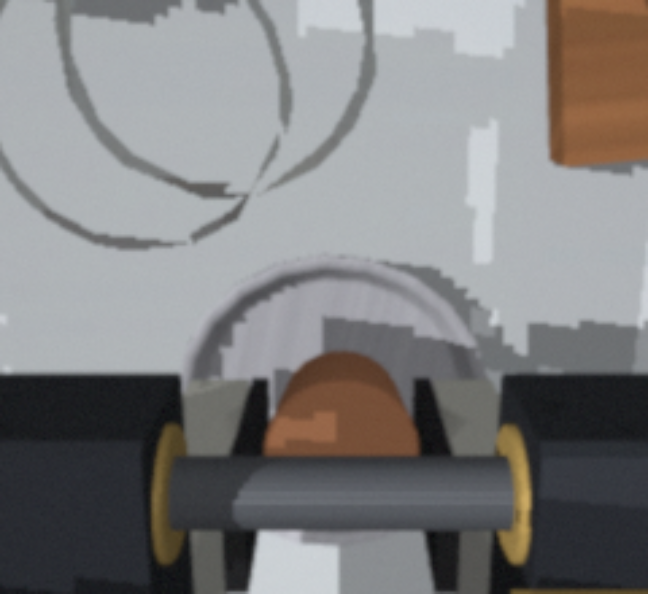

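View pics/s9.png

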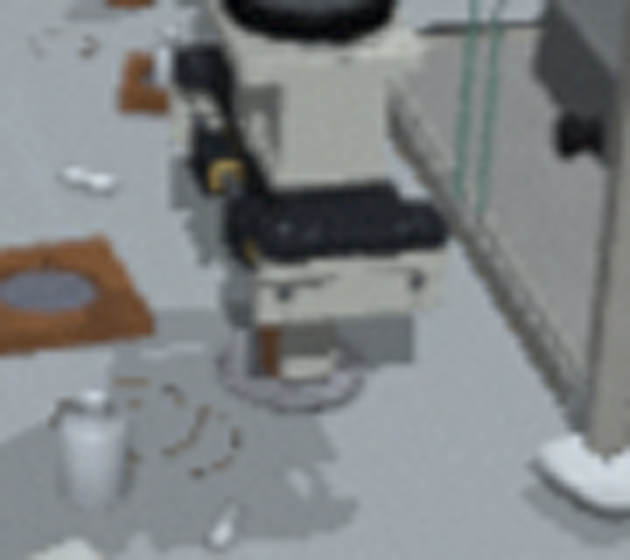

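Centred over the dish. Lower the last 1.5 mm, release and rise.

Call:
jog_arm --motion '[[[0.0005,-0.001,0.001,0,0,0,0],[0.0005,-0.001,0.0015,0,0,0,0],[0.0005,-0.001,0.0015,0,0,0,0],[0.0005,-0.001,0.0015,0,0,0,0.035],[0.0005,-0.001,0.0015,0,0,0,0.04],[0.0005,-0.001,0.0015,0,0,0,0.045],[0.0005,-0.001,0.0015,0,0,0,0.045]]]'

```text
t: 23.25
eef_pos: [0.5485, 0.0547, 0.0123]
ee_rot: [3.14, 0.004, -3.139]
force: [-0.2, 0.5, 0.8]
width: 0.0443
```

Call:
jog_arm --motion '[[[0,0,-0.01,0,0,0,0.05],[0,0,-0.04,0,0,0,0.055],[0,0,-0.08,0,0,0,0.065],[0,0,-0.11,0,0,0,0.07],[0,0,-0.11,0,0,0,0.07]]]'

```text
t: 23.75
eef_pos: [0.5509, 0.0554, 0.1278]
ee_rot: [3.137, 0.012, -3.139]
force: [-0.2, 0.5, 0.7]
width: 0.0695
```

Run:
```python
from h import *
st=arm.get_state(); im=optics.grab_frame("wrist"); cv2.imwrite("pics/w19.png",im[:,:,::-1])
c=cam("wrist",st)
print(proj(c,(.444,-.025,.052)),proj(c,(.451,.138,.012)))
to(.444,-.0255,.11,st=st)
```

```text
[144.77837417  54.85760213] [350.81564956  71.48743195]
t 23.75 pos [0.5509 0.0554 0.1278] rot [ 3.137  0.012 -3.139] F [-0.2  0.5  0.7] w 0.0695
shift [ 0.1074 -0.0806  0.0161] turn [0.3 0.7 0.2]
```

View pics/w19.png

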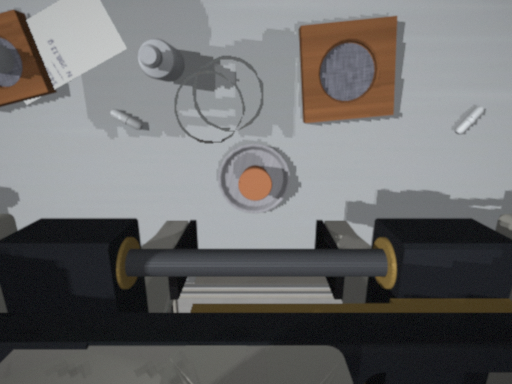

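Stopper central in the dish: top at (254,183), rim centre about (254,177). Now the 200 g weight.

Call:
jog_arm --motion '[[[0.03,-0.02,0,0,0,0,0.07],[0.065,-0.045,0,0,0,0,0.07],[0.095,-0.065,0,0,0.4,0,0.07],[0.106,-0.08,0.005,0,0.4,0,0.07],[0.106,-0.08,0.01,0,0.4,0,0.07],[0.106,-0.08,0.01,0,0.4,0,0.07]]]'

```text
t: 24.4
eef_pos: [0.4439, -0.0253, 0.1135]
ee_rot: [3.138, 0.001, -3.14]
force: [1.2, 0.0, -0.2]
width: 0.0701
```

Run:
```python
from h import *
st=arm.get_state(); im=optics.grab_frame("wrist"); cv2.imwrite("pics/w20.png",im[:,:,::-1])
c=cam("wrist",st)
print(proj(c,(.444,-.0255,.052)))
to(.444,-.0255,.012,st=st)
```

```text
[255.01885086 201.87057377]
t 24.4 pos [ 0.4439 -0.0253  0.1135] rot [ 3.138e+00  1.000e-03 -3.140e+00] F [ 1.2  0.  -0.2] w 0.0701
shift [ 0.     -0.0006  0.1015] turn [0.2 0.1 0.1]
```

View pics/w20.png

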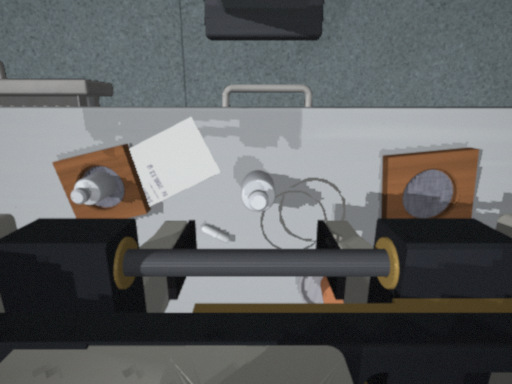

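Call:
jog_arm --motion '[[[0.001,0.0015,0.03,0,0,0,0.07],[0.001,0.0015,0.065,0,0,0,0.06],[0.001,0.0015,0.09,0,0,0,0.055],[0.001,0.0015,0.102,0,0,0,0.055],[0.001,0.0015,0.102,0,0,0,0.055],[0.001,0.0015,0.102,0,0,0,0],[0.001,0.0015,0.102,0,0,0,0],[0.001,0.0015,0.102,0,0,0,0]]]' --newtons 30

```text
t: 25.25
eef_pos: [0.4444, -0.0228, 0.0126]
ee_rot: [3.137, 0.003, -3.139]
force: [-0.0, -0.5, 0.1]
width: 0.0364
```

Call:
jog_arm --motion '[[[0,0,0,0,0,0,0],[0,0,0,0,0,0,0],[0,0,0,0,0,0,0]]]'

```text
t: 25.55
eef_pos: [0.4448, -0.0226, 0.0131]
ee_rot: [3.137, 0.004, -3.139]
force: [-1.6, 1.3, 5.1]
width: 0.0292
```

```bash
python3 -c "
from h import *
to(.451,.139,.1)"
```

```text
t 25.55 pos [ 0.4448 -0.0226  0.0131] rot [ 3.137  0.004 -3.139] F [-1.6  1.3  5.1] w 0.0292
shift [-0.007   0.162  -0.0861] turn [0.3 0.3 0.1]
```

Call:
jog_arm --motion '[[[0,0,-0.015,0,0,0,0],[0,0.0,-0.04,0,0,0,0],[-0.001,0.03,-0.075,0,0,0,0],[-0.004,0.075,-0.085,0,0,0,0],[-0.007,0.12,-0.085,0,0,0,0],[-0.007,0.16,-0.085,0,0,0,0],[-0.007,0.16,-0.085,0,0,0,0],[-0.007,0.16,-0.085,0,0,0,0]]]'

```text
t: 26.35
eef_pos: [0.4503, 0.1376, 0.0985]
ee_rot: [3.137, 0.003, -3.137]
force: [-1.1, 0.0, -2.8]
width: 0.03
```

Run:
```python
from h import *
st=arm.get_state(); im=optics.grab_frame("wrist"); cv2.imwrite("pics/w21.png",cv2.resize(im[80:300,130:370,::-1],None,fx=2.7,fy=2.7))
c=cam("wrist",st)
print((proj(c,(.451,.136,.012))-[130,80])*2.7)
to(.451,.138,.0191,st=st)
```

```text
[332.95046907 305.53498618]
t 26.35 pos [0.4503 0.1376 0.0985] rot [ 3.137e+00  3.000e-03 -3.137e+00] F [-1.1  0.  -2.8] w 0.03
shift [-0.0004  0.0001  0.0794] turn [0.2 0.2 0.3]
```

View pics/w21.png

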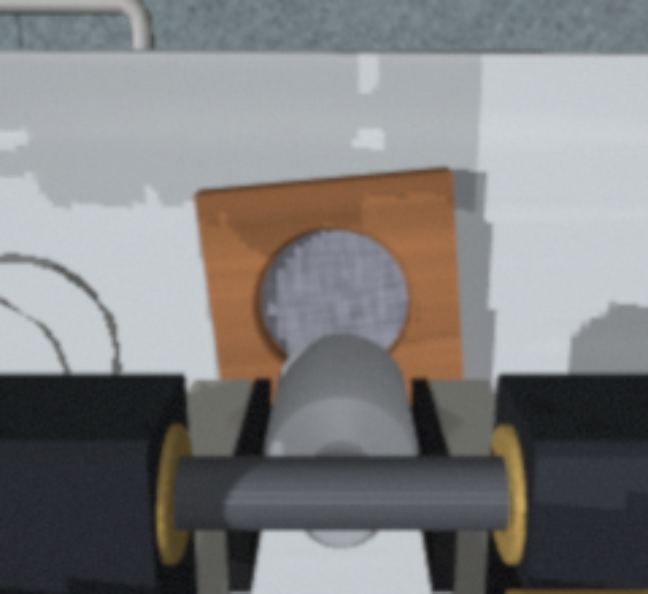

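Call:
jog_arm --motion '[[[0,-0.0015,0.025,0,0,0,0],[0,-0.0015,0.05,0,0,0,0],[0,-0.0015,0.066,0,0,0,0],[0,-0.0015,0.073,0,0,0,0],[0,-0.0015,0.077,0,0,0,0],[0,-0.0015,0.0785,0,0,0,0],[0,-0.0015,0.0785,0,0,0,0],[0,-0.0015,0.0785,0,0,0,0]]]'

```text
t: 27.2
eef_pos: [0.4509, 0.1358, 0.0206]
ee_rot: [3.137, 0.004, -3.138]
force: [-0.1, -0.5, -2.5]
width: 0.0297
```

Run:
```python
from h import *
st=arm.get_state(); im=optics.grab_frame("wrist"); cv2.imwrite("pics/w22.png",cv2.resize(im[80:300,130:370,::-1],None,fx=2.7,fy=2.7))
to(.450,.136,.0192,st=st)
```

```text
t 27.2 pos [0.4509 0.1358 0.0206] rot [ 3.137  0.004 -3.138] F [-0.1 -0.5 -2.5] w 0.0297
shift [0.0009 0.0002 0.0014] turn [0.3 0.2 0.2]
```

View pics/w22.png

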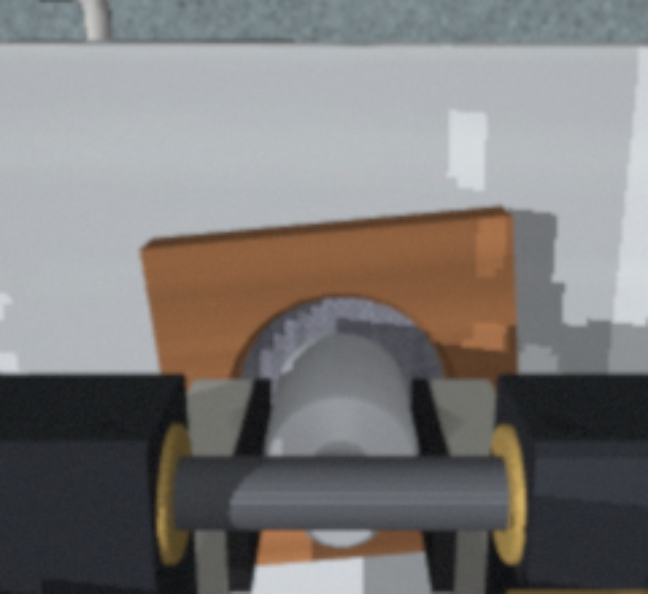

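Centred over the large well. Set it down, release and rise.

Call:
jog_arm --motion '[[[0,0,0.001,0,0,0,0],[0,0,0.0014,0,0,0,0],[0,0,0.0014,0,0,0,0],[0,0,0.0014,0,0,0,0.034],[0,0,0.0014,0,0,0,0.04],[0,0,0.0014,0,0,0,0.05],[0,0,0.0014,0,0,0,0.05]]]'

```text
t: 27.95
eef_pos: [0.451, 0.1359, 0.0193]
ee_rot: [3.137, 0.004, -3.138]
force: [-0.1, -0.8, -0.1]
width: 0.0482
```

Call:
jog_arm --motion '[[[0,0,-0.01,0,0,0,0.055],[0,0,-0.04,0,0,0,0.065],[0,0,-0.085,0,0,0,0.0876],[0,0,-0.13,0,0,0,0.0876],[0,0,-0.17,0,0,0,0.0876],[0,0,-0.2,0,0,0,0.0876],[0,0,-0.2,0,0,0,0.0876],[0,0,-0.2,0,0,0,0.0876]]]'

```text
t: 28.75
eef_pos: [0.4501, 0.135, 0.2205]
ee_rot: [3.135, 0.006, -3.138]
force: [0.2, 0.4, -0.1]
width: 0.0873
```

Run:
```python
from h import *
st=arm.get_state()
for n in ("wrist","top","side"): cv2.imwrite(f"pics/f_{n}.png",optics.grab_frame(n)[:,:,::-1])
s=cv2.imread("pics/f_side.png"); 
cv2.imwrite("pics/f_side_c.png",cv2.resize(s[130:290,205:345],None,fx=3.7,fy=3.7,interpolation=cv2.INTER_CUBIC))
print(st['eef_pos'])
```

```text
[0.45013142 0.13503372 0.22047531]
```

View pics/f_wrist.png

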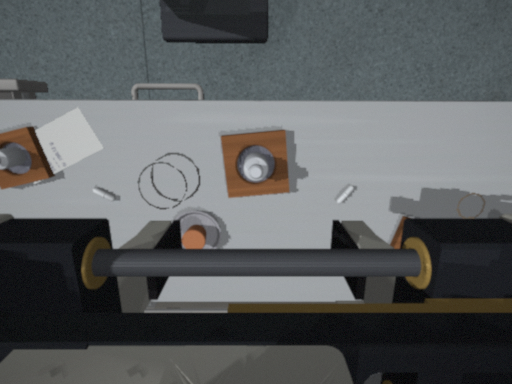

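View pics/f_side_c.png

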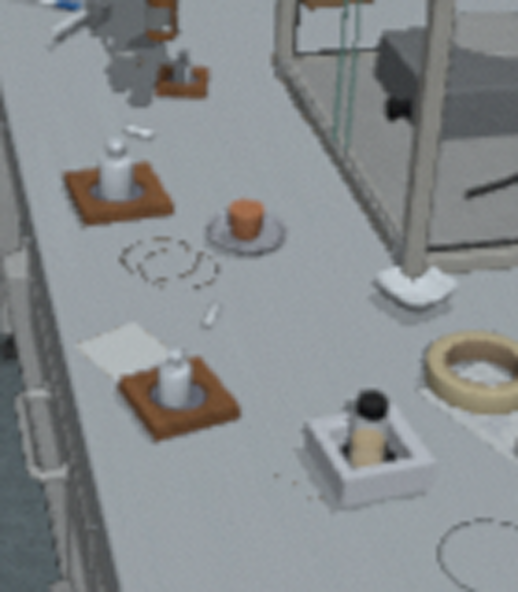

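View pics/f_top.png

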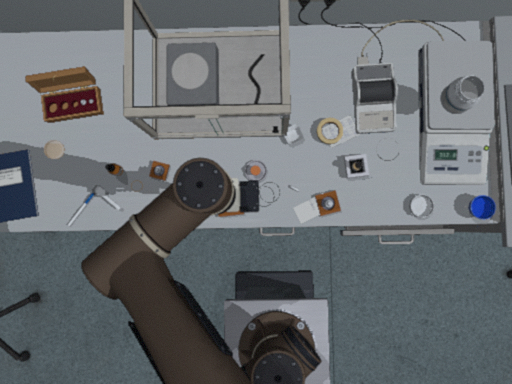

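All five stand upright in their holders. One last numeric check from the top view for the four that can be seen there.

Run:
```python
import cv2,numpy as np
t=cv2.imread("pics/f_top.png")
f=lambda a,b:cv2.resize(t[b-16:b+17,a-16:a+17],None,fx=9,fy=9,interpolation=cv2.INTER_CUBIC)
cv2.imwrite("pics/f_m.png",np.vstack([np.hstack([f(159,171),f(255,170)]),np.hstack([f(328,203),f(357,166)])]))
```

```text
(no output)
```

View pics/f_m.png

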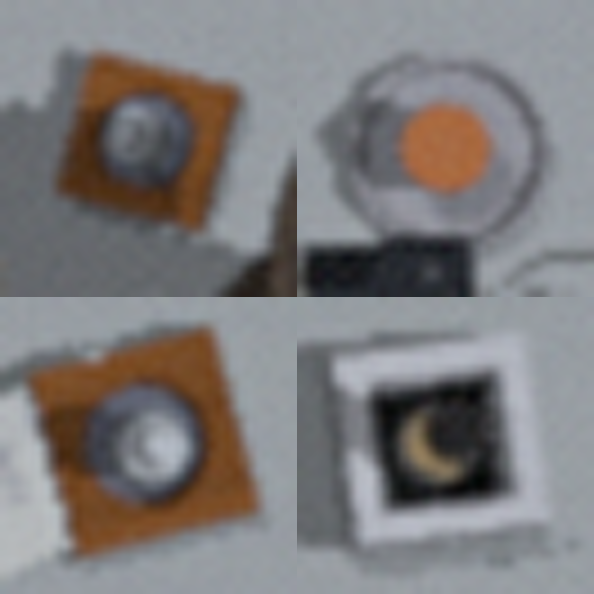

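```bash
python3 -c "
from station import arm
print(arm.get_state()['t']); print(arm.job_done())"
```

```text
28.9
the job is handed in; nothing more can be done
None
```

All five things are in their own holders, and I handed the job in at 28.9 s: the weights by size in the three wooden blocks, the vial in the square well and the stopper in the dish. No verdict was reported.

**Last checks:** The last side and wrist pictures show every thing upright. Enlarged top-view crops show the 50 g, 100 g, vial and stopper a few mm at most from their holder middles, judged by eye. The arm hid the 200 g there, but the wrist view shows it central in its well. The gripper was open and about 0.2 m above the bench, touching nothing. I set each thing down at its pick-up height plus its holder's floor height, but did not measure the final heights or tilts separately.

**What disagreed or failed:**
- **Fingertips:** the pictures put them about level with the reported tool point, not 22 mm ahead of it as the text says. My first grasp of the 50 g weight closed on nothing above it, without harm. I corrected the heights and every later grasp held at the right width.
- **Positions:** the wrist and fixed cameras differed by up to about 5 mm in y near the left end. I allowed for this by lining up each placing in the wrist view.

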